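# Set out the egg-ring board: nest the measuring cups and place the heart ring

## Task

Get the cutting board ready for breakfast: nest the three measuring cups midway between the clamp jar and the cup of green picks - the large blue one there first, then the medium yellow one down inside it, then the small orange one inside the yellow. Put the heart-shaped egg ring midway between the jar and the wooden pestle, lying flat, and leave the jar, the picks and the pestle standing where they are.

Things in the scene. Friction and masses are not known exactly. Their poses are not given: they have to be found in the camera images.
- cup_large_mid (a point): Large blue measuring cup, 65 g: 92 mm across the rim, 84 the foot, 40 high, wall 2.5, floor 3. Point on its axis, 20 mm above its underside; z up. Handle along its -x: bar 14 wide, 6 thick, rising 15 degrees outwards, 44 to 109 mm from the axis; grip it across its width at x = -0.072, where the bar's middle is 24 mm above this point.
- cup_medium_mid (a point): Medium yellow measuring cup, 45 g, same form: 66 mm rim, 61 foot, 48 high, wall 2.5, floor 3. Point on its axis, 24 mm above its underside. Handle along its -x, same bar, 31 to 96 mm out; grip at x = -0.061, bar's middle 28 mm above this point. In the large cup it has 10 mm play all round; its handle passes over that rim and, if turned alike, 7 mm above the other handle.
- cup_small_mid (a point): Small orange measuring cup, 32 g, same form: 46 mm rim, 42 foot, 54 high, wall 2.5, floor 3. Point on its axis, 27 mm above its underside. Handle along its -x, same bar, 21 to 86 mm out; grip at x = -0.053, bar's middle 32 mm above this point. In the medium cup it has 7 mm play all round; its handle passes over that rim and, if turned alike, 5 mm above the other handle.
- egg_ring_mid (a point): Heart-shaped egg ring, red silicone, 60 g: open outline 103 mm wide (y), 94 long (x), wall 7 thick, 20 high. Point at the middle of the heart, 10 mm above its underside; z up, heart's point towards +x, cleft towards -x. In the cleft at x = -0.0225 stands the grip tab: 10 mm thick (x), 26 wide (y), top 58 mm above the underside; pinch across its thickness, upper part.
- jar: Glass jar with flip-top clamp lid, walnuts inside: 80 mm diameter, 88 high, 0.55 kg, loose. Origin at the centre of its underside, z up; the clamp is on its -x side, 47 mm from the axis. Pestle and picks stand about 250 mm from it on opposite sides (its +y and -y; which is which varies). All seven things stand on a fixed white board, top at z = 0.012.
- picks: White ceramic cup, 54 mm diameter, 45 high, with green plastic food picks standing in it up to 80 mm. Origin at the centre of its underside. Stands left or right of the jar; loose.
- pestle: Dark wooden pestle standing upright on its broad end: 47 mm across near the foot, 126 tall. Origin at the centre of its underside. Stands on the side of the jar away from the picks; loose, easily knocked over.
Not all that is in view belongs to the job. What is shaped like the part that bears egg_ring_mid but turquoise is not meant.

How it is judged:
By the outcome, as a careful person would: the job done as asked, in the order asked, and still so for the second after the job is handed in, with the robot touching nothing.
It also fails if it takes over 109 s, if anything falls off the work surface, if the arm or the gripper's body presses on something with over 40 N, if the wrist force passes 120 N, or if a joint passes its speed limit or range.

## Robot

A 6-joint arm with a two-finger parallel gripper is mounted at the origin on the work surface. World frame = base frame: x ahead of the robot, y to its left, z up, the work surface at z = 0. Lengths are in m, angles in degrees, forces in N, time in s.
With the tool pointing down it reaches from about 0.3 to 0.825 m from the base axis. Payload 5.4 kg.
Tool frame: the origin (TCP) lies on the centre line of the jaws, within the pads' length; the fingertips stand 19 mm ahead of it and the grasp point (between the pads) is the TCP; z points along the fingers, y is the direction in which the jaws open and shut (so a half turn about z gives the same grasp; the last joint's range is limited). The gripper opens to 92 mm and grips with 3 to 60 N. Pads are 20 mm wide; open, the fingers measure 128 mm over their backs; the gripper's body (75 mm by 189 mm) begins 69 mm behind the grasp point.
Start: joints at [-86.064, 9.076, 91.501, -0, 79.423, -12.038], TCP at [0.158, -0.553, 0.234] pointing down, gripper open.
Joint ranges: [-166.64, 166.64], [-54.1, 131.32], [10.49, 154.53], [-73.88, 253.88], [9.74, 151.15], [-171.62, 171.62]. Speed limits (degrees/s): [147.25, 147.25, 180, 180, 180, 180].

## Interface

Orientations are given as [roll, pitch, yaw] about the fixed x, y, z axes, in that order (R = Rz(yaw) Ry(pitch) Rx(roll)).
In Python, from bench import sense, eyes, robot gives the robot as it stands.
- The arm moves only by the tool apply_moves, never from a script. Its argument "moves" is a list of rows, each an object with "linear": the shift along the tool's x, y, z in mm, a list of three; "rotation": the turn, a rotation vector about the tool's x, y, z in rad, a list of three; "fingers": the opening, from -1 (shut) to 1 (fully open). A call has 1 to 10 rows; each row shifts and turns the commanded pose from where the row before left it, along the tool's axes as they then stand; what a row does not reach is not made up. A row lasts 1/12 s, in which the tool goes at most 41.7 mm and 7.16 degrees, less where a joint would pass 70% of its speed; a pose out of reach is approached as far as the arm can. A call with a gripper value outside its range is refused whole. The fingers move at their own pace and stop on an object; "squeeze" is the grip in N (left out, the last holds). Time passes only in rows, so rows that do not move let the fingers close. It gives the time, the measured TCP pose, the force and the opening at its end, in the units of the state.
- sense(): the state, without advancing time (a new reading comes with each control period).
- eyes.get_image(name): name is "scene" or "top"; returns the picture (384x512x3 uint8, blue, green, red); there is no depth.
- eyes.get_calibration(name): a dict with "intrinsics" (3x3 intrinsics, pixels), "dist" ([k1, k2, p1, p2, k3] as OpenCV has them; the pictures are not rectified), "world_to_cam" (4x4, takes a point from world to camera coordinates). Camera axes: x right, y down, z forward; pixel columns grow to the right and rows downward; lengths in m; the calibration is good to about 2 mm. A picture is of the moment at which its call begins. get_calibration takes no time and is no camera call.
- robot.sign_off(): hands the job in, once; it reports no verdict.
The state is a dict: "time": time; "joint_positions": joint angles; "qd": joint speeds; "tau": joint torques, N m; "position": TCP position; "ee_rot": TCP orientation; "ft_force": force on the tool from outside, world axes, zero at the start; "torque": the same for the moment, N m; "opening": opening from 0.0 (shut) to 1.0 (fully open).
Only numpy, scipy, OpenCV 4.12 (cv2) and the standard library are available. Lean on these libraries where they do the work, as an engineer would, in place of code of your own. Each camera call takes 0.05 s, during which the arm holds its last target.

## Working session

There is one attempt and no reset: what is moved stays moved. The work goes in short steps, Python scripts to look and compute and a tool call to move; the robot and the scene stay as the last step left them, time stands still between calls to the robot, and variables do not carry over. Pictures are saved under pics/ and viewed, and the job is handed in when it is done.

Besides the shell and the picture viewer there is one more tool, called after "Emit:" by a JSON object that holds its "name" and its "arguments". apply_moves: Moves the arm, as the interface text tells. Its arguments: {"type":"object","properties":{"moves":{"type":"array"},"squeeze":{"type":"number"}},"required":["moves"]}

```bash
ls; mkdir -p pics
python3 - <<'E'
from bench import sense, eyes, robot
import cv2,numpy as np
np.set_printoptions(precision=4,suppress=True)
for n in("scene","top"):
    im=eyes.get_image(n); cv2.imwrite(f"pics/{n}0.png",im)
    c=eyes.get_calibration(n); print(n,c)
s=sense();print(s)
E
```

```text
pics
scene {'intrinsics': array([[394.1839,   0.    , 259.6273],
       [  0.    , 394.1839, 186.4936],
       [  0.    ,   0.    ,   1.    ]]), 'dist': array([-0.0198,  0.    ,  0.    ,  0.    ,  0.    ]), 'world_to_cam': array([[-0.6775,  0.7355, -0.0077,  0.3259],
       [ 0.463 ,  0.4183, -0.7814, -0.2121],
       [-0.5715, -0.533 , -0.6239,  1.5545],
       [ 0.    ,  0.    ,  0.    ,  1.    ]])}
top {'intrinsics': array([[357.758 ,   0.    , 258.3364],
       [  0.    , 357.758 , 194.0151],
       [  0.    ,   0.    ,   1.    ]]), 'dist': array([-0.0178,  0.    ,  0.    ,  0.    ,  0.    ]), 'world_to_cam': array([[ 0.0046, -0.9998, -0.019 ,  0.0879],
       [-0.9921, -0.0022, -0.1256,  0.557 ],
       [ 0.1255,  0.0195, -0.9919,  1.071 ],
       [ 0.    ,  0.    ,  0.    ,  1.    ]])}
{'time': 0.1, 'joint_positions': array([-86.0634,   9.1089,  91.5634,   0.0014,  79.424 , -12.0382]), 'qd': array([ 0.0255, -0.0522, -0.1947,  0.0457, -0.0406,  0.0307]), 'tau': array([ -0.0002, -38.6505, -32.2961,   0.0703,   0.0339,  -0.    ]), 'position': array([ 0.1582, -0.5523,  0.2327]), 'ee_rot': array([-179.9061,   -0.0215,   15.9746]), 'ft_force': array([0.5563, 0.6721, 0.4791]), 'torque': array([0.0091, 0.0483, 0.0117]), 'opening': 0.999885068867779}
```

View pics/scene0.png

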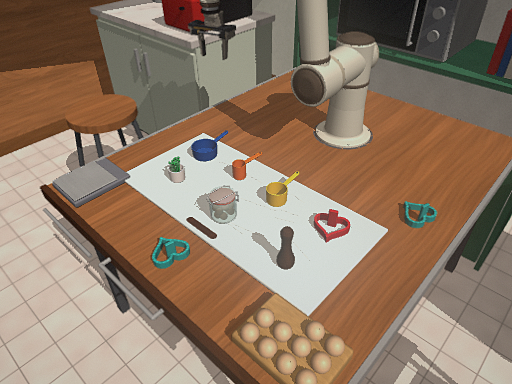

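View pics/top0.png

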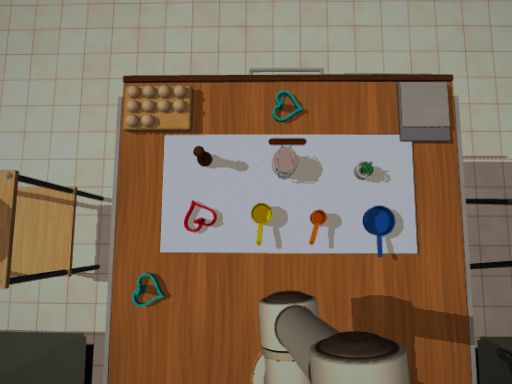

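Scene view: blue cup at about (205,148), orange (240,170), yellow (277,192), red ring (332,224), jar (223,205), picks (176,170), pestle (287,248). Top view: pestle at (203,156), jar (285,162), picks (366,170). In the front row, the ring is at (200,217), yellow at (261,213), orange at (318,217) and blue at (378,221). Turquoise decoys lie off the board.

Run:
```python
import cv2,numpy as np
t=cv2.imread('pics/top0.png');s=cv2.imread('pics/scene0.png')
cv2.imwrite('pics/t1.png',cv2.resize(t[130:260,160:420],None,fx=3,fy=3,interpolation=cv2.INTER_CUBIC))
cv2.imwrite('pics/s1.png',cv2.resize(s[125:280,130:390],None,fx=3,fy=3,interpolation=cv2.INTER_CUBIC))
```

```text
(no output)
```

View pics/t1.png

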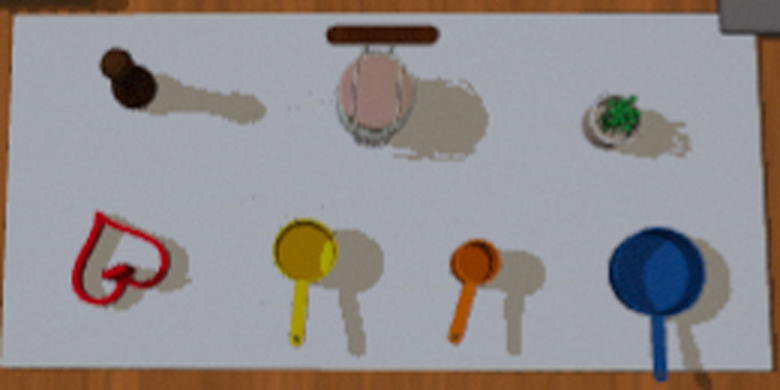

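View pics/s1.png

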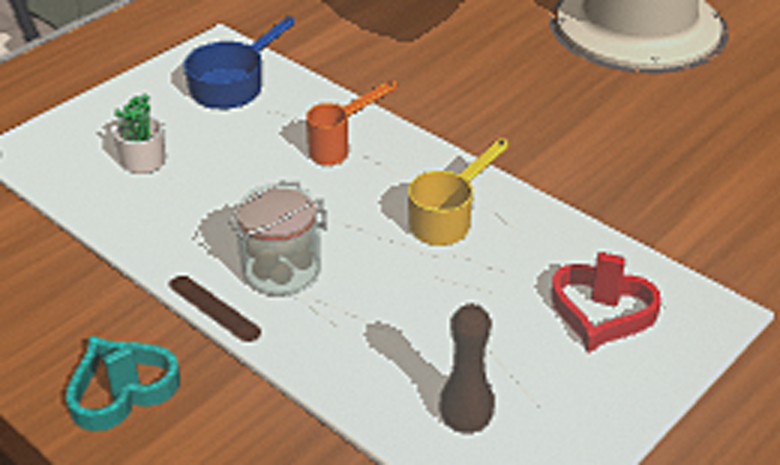

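```bash
cat > h.py <<'E'
import cv2,numpy as np
from scipy.optimize import minimize
from bench import sense, eyes, robot
CAL={n:eyes.get_calibration(n) for n in("scene","top")}
ZB=0.012
def proj(n,P):
    c=CAL[n];T=np.array(c["world_to_cam"]);r,_=cv2.Rodrigues(T[:3,:3])
    return cv2.projectPoints(np.asarray(P,float).reshape(-1,1,3),r,T[:3,3].copy(),np.array(c["intrinsics"]),np.array(c["dist"]))[0][:,0]
def circ(r,z,n=48,x=0,y=0):
    a=np.arange(n)*2*np.pi/n
    return np.c_[x+r*np.cos(a),y+r*np.sin(a),np.full(n,z)]
def bar(L0,L1,xg,zg,w=.014,t=.006):
    c,s=np.cos(np.radians(15)),np.sin(np.radians(15)); P=[]
    for d in (L0,L1):
        for v in(-w/2,w/2):
            for u in (-t/2,t/2):
                P.append([-d-u*s*0,v,zg+(d-xg)*s/c+u])
    return np.array(P)
# parts in frames with origin at underside centre
def cup(D,F,H,L0,L1,xg,zg): return [np.r_[circ(F/2,0),circ(D/2,H)],bar(L0,L1,xg,zg+H/2)]
MODEL=dict(blue=cup(.092,.084,.040,.044,.109,.072,.024),yellow=cup(.066,.061,.048,.031,.096,.061,.028),orange=cup(.046,.042,.054,.021,.086,.053,.032))
def place(P,x,y,yaw,z=ZB):
    c,s=np.cos(yaw),np.sin(yaw); return P@np.array([[c,s,0],[-s,c,0],[0,0,1]])+[x,y,z]
def render(n,parts,p,z=ZB,S=4):
    m=np.zeros((384*S,512*S),np.uint8)
    for P in parts:
        q=proj(n,place(P,*p,z=z)); h=cv2.convexHull(((q+.5)*S*16-8).astype(np.int32))
        cv2.fillConvexPoly(m,h,255,shift=4)
    return cv2.resize(m,(512,384),interpolation=cv2.INTER_AREA)/255.
HUE=dict(blue=(100,125),yellow=(22,32),orange=(7,17),red=(172,8))
def mask(im,col,roi):
    h,s,v=cv2.split(cv2.cvtColor(im,cv2.COLOR_BGR2HSV).astype(int)); a,b=HUE[col]
    hh=((h>=a)&(h<=b)) if a<b else ((h>=a)|(h<=b))
    m=hh&(s>130)&(v>40); M=np.zeros_like(m); x0,y0,x1,y1=roi; M[y0:y1,x0:x1]=m[y0:y1,x0:x1]
    return M.astype(float)
def fit(parts,masks,p0,z=ZB):
    def cost(p): return sum(np.abs(render(n,parts,p,z)-m).sum() for n,m in masks.items())
    best=minimize(cost,p0,method="Nelder-Mead",options=dict(initial_simplex=np.array([p0]+[np.array(p0)+d for d in np.diag([.015,.015,.2])]),xatol=1e-4,fatol=.1,maxiter=150))
    return best.x,best.fun,[m.sum() for m in masks.values()]
def unproj(n,uv,z):
    c=CAL[n];K=np.array(c["intrinsics"]);T=np.array(c["world_to_cam"])
    d=np.r_[cv2.undistortPoints(np.array([[uv]],float),K,np.array(c["dist"]))[0,0],1]
    R=T[:3,:3];o=-R.T@T[:3,3];d=R.T@d;return o+d*(z-o[2])/d[2]
E
python3 - <<'E'
from h import *
t=cv2.imread('pics/top0.png');s=cv2.imread('pics/scene0.png')
g=dict(blue=((378,221),(350,195,410,262),(185,125,235,165)),yellow=((261,213),(245,195,280,250),(260,165,305,210)),orange=((318,217),(303,200,335,250),(228,145,270,185)))
for k,(uv,rt,rs) in g.items():
    P=unproj('top',uv,ZB+.045)
    ms=dict(top=mask(t,k,rt),scene=mask(s,k,rs))
    for y in(0,):
        x,f,n=fit(MODEL[k],ms,[P[0],P[1],y]); print(k,x[:2].round(4),np.degrees(x[2]).round(1),f.round(1),n)
    for nm in ms: # individual cams
        x,f,n=fit(MODEL[k],{nm:ms[nm]},list(x)); print('   ',nm,x[:2].round(4),np.degrees(x[2]).round(1),f.round(1),n)
for k,uv in dict(pestle=(205,159),jar=(285,164),picks=(363,172)).items(): print(k,unproj('top',uv,ZB))
E
```

```text
blue [ 0.4756 -0.2747] -3.8 309.1 [np.float64(804.0), np.float64(375.0)]
    top [ 0.4761 -0.2753] -4.9 111.0 [np.float64(804.0)]
    scene [ 0.4746 -0.2737] -3.8 196.0 [np.float64(375.0)]
yellow [0.495 0.08 ] -5.4 511.7 [np.float64(445.0), np.float64(113.0)]
    top [0.4962 0.0797] -5.7 48.8 [np.float64(445.0)]
    scene [0.4954 0.0801] -6.4 460.3 [np.float64(113.0)]
orange [ 0.4839 -0.0906] -17.7 499.8 [np.float64(282.0), np.float64(730.0)]
    top [ 0.4857 -0.0917] -18.9 42.2 [np.float64(282.0)]
    scene [ 0.4832 -0.0901] -15.5 450.5 [np.float64(730.0)]
pestle [0.67276426 0.26217551 0.012     ]
jar [0.65651761 0.00560977 0.012     ]
picks [ 0.63092987 -0.24161452  0.012     ]
```

Run:
```python
import cv2
t=cv2.imread('pics/top0.png');s=cv2.imread('pics/scene0.png')
H=lambda im,l:[tuple(cv2.cvtColor(im,cv2.COLOR_BGR2HSV)[y,x]) for x,y in l]
print([[int(a) for a in q] for q in H(s,[(270,195),(277,200),(283,200),(295,178),(236,172),(241,175),(244,170),(255,157),(265,140),(300,165),(200,155),(212,155),(205,148)])])
print([[int(a) for a in q] for q in H(t,[(255,213),(262,213),(270,216),(260,240),(313,216),(318,219),(312,240)])])
```

```text
[[19, 136, 139], [20, 158, 191], [20, 164, 193], [10, 141, 145], [8, 160, 167], [8, 172, 193], [8, 178, 181], [11, 195, 220], [12, 151, 160], [12, 146, 154], [111, 129, 101], [111, 129, 109], [110, 160, 142]]
[[22, 255, 139], [23, 255, 140], [28, 255, 150], [27, 255, 159], [12, 255, 138], [12, 255, 138], [15, 255, 154]]
```

```bash
python3 - <<'E'
import re
s=open('h.py').read()
s=s.replace("def mask(im,col,roi):","SC=dict(blue=(100,125,90,40),yellow=(16,34,90,40),orange=(4,11,158,90),red=(170,6,110,60))\ndef mask(im,col,roi,scene=False):")
s=s.replace("    m=hh&(s>130)&(v>40);","""    m=hh&(s>130)&(v>40)
    if scene:
        a,b,ss,vv=SC[col]; hh=((h>=a)&(h<=b)) if a<b else ((h>=a)|(h<=b)); m=hh&(s>ss)&(v>vv)
   """)
open('h.py','w').write(s)
E
cat > cups.py <<'E'
from h import *
t=cv2.imread('pics/top0.png');s=cv2.imread('pics/scene0.png')
g=dict(blue=((378,221),(350,195,410,262),(185,125,235,165)),yellow=((261,213),(245,195,280,250),(260,165,305,210)),orange=((318,217),(303,200,335,250),(228,148,267,185)))
o=s.copy();ot=t.copy()
def draw(o,n,parts,p):
    m=(render(n,parts,p)>.5).astype(np.uint8); c,_=cv2.findContours(m,0,1); cv2.drawContours(o,c,-1,(255,0,255),1)
for k,(uv,rt,rs) in g.items():
    P=unproj('top',uv,ZB+.045)
    ms=dict(top=mask(t,k,rt),scene=mask(s,k,rs,True))
    x,f,n=fit(MODEL[k],ms,[P[0],P[1],-.1]); print(k,x[:2].round(4),np.degrees(x[2]).round(1),f.round(1),n)
    draw(o,'scene',MODEL[k],x);draw(ot,'top',MODEL[k],x)
    for nm in ms:
        x,f,n=fit(MODEL[k],{nm:ms[nm]},list(x)); print('   ',nm,x[:2].round(4),np.degrees(x[2]).round(1),f.round(1),n)
# heart
th=np.linspace(0,2*np.pi,121)[:-1]
hx=16*np.sin(th)**3; hy=13*np.cos(th)-5*np.cos(2*th)-2*np.cos(3*th)-np.cos(4*th)
hy=(hy-(hy.max()+hy.min())/2)/(hy.max()-hy.min())*.094; hx=hx/32*.103
H0=np.c_[-hy,hx]
# wall segments as small hulls: offset inwards
nrm=np.roll(H0,-1,0)-np.roll(H0,1,0); nrm=np.c_[-nrm[:,1],nrm[:,0]]/np.linalg.norm(nrm,axis=1)[:,None]
ins=H0+.007*nrm
if cv2.contourArea(ins.astype(np.float32))>cv2.contourArea(H0.astype(np.float32)): ins=H0-.007*nrm
parts=[]
for i in range(0,120,2):
    j=(i+2)%120; q=np.array([H0[i],H0[j],ins[i],ins[j]]); parts.append(np.r_[np.c_[q,np.zeros(4)],np.c_[q,np.full(4,.02)]])
tab=np.array([[-.0225+a*.005,b*.013,z] for a in(-1,1) for b in(-1,1) for z in(0,.058)]); parts.append(tab)
ms=dict(top=mask(t,'red',(175,190,225,240)),scene=mask(s,'red',(305,200,360,248),True))
P=unproj('top',(200,217),ZB+.02)
for y in (.4,.8,1.2,-.4):
    x,f,n=fit(parts,ms,[P[0],P[1],y]); print('ring',x[:2].round(4),np.degrees(x[2]).round(1),f.round(1),n)
    if y==.4: bx=x
for nm in ms:
    x,f,n=fit(parts,{nm:ms[nm]},list(bx)); print('   ',nm,x[:2].round(4),np.degrees(x[2]).round(1),f.round(1),n)
draw(o,'scene',parts,bx);draw(ot,'top',parts,bx)
J=dict(jar=[np.r_[circ(.04,0),circ(.04,.07)]],picks=[np.r_[circ(.027,0),circ(.027,.045)]],pestle=[np.r_[circ(.02,0),circ(.0235,.02),circ(.02,.04)],np.r_[circ(.012,.126-.005),circ(.012,.1)]])
for k,p in dict(pestle=(.668,.257,0),jar=(.650,.006,0),picks=(.631,-.2416,0)).items():
    for part in J[k]: draw(o,'scene',[part],p);draw(ot,'top',[part],p)
cv2.imwrite('pics/t2.png',cv2.resize(ot[130:260,160:420],None,fx=3,fy=3,interpolation=cv2.INTER_NEAREST))
cv2.imwrite('pics/s2.png',cv2.resize(o[125:280,130:390],None,fx=3,fy=3,interpolation=cv2.INTER_NEAREST))
E
python3 cups.py
```

```text
blue [ 0.4752 -0.2745] -3.9 180.8 [np.float64(804.0), np.float64(504.0)]
    top [ 0.476  -0.2758] -5.3 111.5 [np.float64(804.0)]
    scene [ 0.4747 -0.2746] -4.8 67.9 [np.float64(504.0)]
yellow [0.4949 0.0814] -4.7 101.1 [np.float64(445.0), np.float64(537.0)]
    top [0.4961 0.0798] -6.0 49.4 [np.float64(445.0)]
    scene [0.4944 0.0823] -4.0 38.4 [np.float64(537.0)]
orange [ 0.4844 -0.0906] -18.2 162.8 [np.float64(282.0), np.float64(250.0)]
    top [ 0.4855 -0.0915] -18.5 43.3 [np.float64(282.0)]
    scene [ 0.4834 -0.0887] -17.4 115.1 [np.float64(250.0)]
ring [0.4954 0.2803] 22.3 293.6 [np.float64(268.0), np.float64(493.0)]
ring [0.4953 0.2804] 22.4 292.9 [np.float64(268.0), np.float64(493.0)]
ring [0.4952 0.2802] 22.2 294.0 [np.float64(268.0), np.float64(493.0)]
ring [0.4952 0.2806] 22.8 292.7 [np.float64(268.0), np.float64(493.0)]
    top [0.4963 0.2794] 21.5 108.2 [np.float64(268.0)]
    scene [0.4936 0.2813] 23.9 164.9 [np.float64(493.0)]
```

```bash
true
```

```text
(no output)
```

View pics/t2.png

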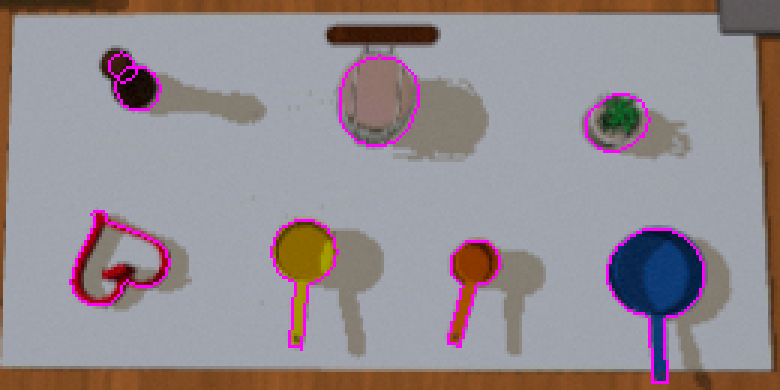

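View pics/s2.png

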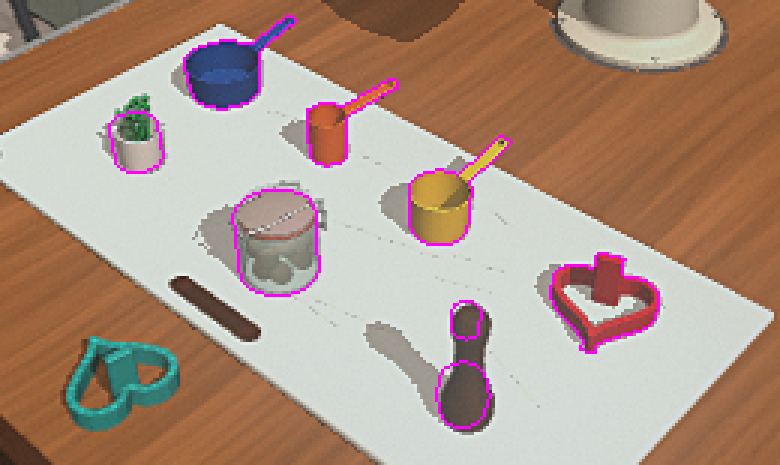

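Cup fits agree across the two cameras to about 2 mm, and the overlays sit well on cups, ring and jar. Nudging the drawn outlines gives jar ≈ (.650,.009), picks ≈ (.631,-.239) and pestle ≈ (.669,.260). The targets are therefore cups at (.6405,-.115) and ring at (.6595,.1345).

```bash
cat > go.py <<'E'
import sys,numpy as np
from scipy.spatial.transform import Rotation as R
from bench import sense
s=sense();p=np.array(s['position']);Rm=R.from_euler('xyz',s['ee_rot'],degrees=True)
x,y,z,yaw=map(float,sys.argv[1:5])
Rt=R.from_euler('xyz',[180,0,yaw],degrees=True)
rv=(Rm.inv()*Rt).as_rotvec(); d=np.array([x,y,z])-p
print('t',round(s['time'],2),'pos',p.round(4),'rot',np.round(s['ee_rot'],2),'F',np.round(s['ft_force'],1),'open',round(s['opening'],3))
print('rotvec total',rv.round(4)); print('lin in target frame mm',(Rt.inv().apply(d)*1000).round(1),' lin in current frame',(Rm.inv().apply(d)*1000).round(1))
E
python3 go.py .4034 -.2696 .15 -4
```

```text
t 0.1 pos [ 0.1582 -0.5523  0.2327] rot [-1.7991e+02 -2.0000e-02  1.5970e+01] F [0.6 0.7 0.5] open 1.0
rotvec total [-1.700e-03 -1.000e-04  3.486e-01]
lin in target frame mm [ 224.9 -299.1   82.7]  lin in current frame [ 313.5 -204.1   83.2]
```

Emit:
{"name": "apply_moves", "arguments": {"moves": [{"linear": [0, 0, 0], "rotation": [0, 0, 0.116], "fingers": 1}, {"linear": [0, 0, 0], "rotation": [0, 0, 0.116], "fingers": 1}, {"linear": [0, 0, 0], "rotation": [0, 0, 0.116], "fingers": 1}, {"linear": [18.7, -24.9, 6.9], "rotation": [0, 0, 0], "fingers": 1}, {"linear": [18.7, -24.9, 6.9], "rotation": [0, 0, 0], "fingers": 1}, {"linear": [18.7, -24.9, 6.9], "rotation": [0, 0, 0], "fingers": 1}, {"linear": [18.7, -24.9, 6.9], "rotation": [0, 0, 0], "fingers": 1}, {"linear": [18.7, -24.9, 6.9], "rotation": [0, 0, 0], "fingers": 1}, {"linear": [18.7, -24.9, 6.9], "rotation": [0, 0, 0], "fingers": 1}, {"linear": [18.7, -24.9, 6.9], "rotation": [0, 0, 0], "fingers": 1}], "squeeze": 40}}

```text
time: 0.93
position: [0.3015, -0.3864, 0.1846]
ee_rot: [-180.0, 0.0, -4.0]
ft_force: [0.1, 0.1, -0.5]
opening: 0.996
```

Emit:
{"name": "apply_moves", "arguments": {"moves": [{"linear": [18.7, -24.9, 6.9], "rotation": [0, 0, 0], "fingers": 1}, {"linear": [18.7, -24.9, 6.9], "rotation": [0, 0, 0], "fingers": 1}, {"linear": [18.7, -24.9, 6.9], "rotation": [0, 0, 0], "fingers": 1}, {"linear": [18.7, -24.9, 6.9], "rotation": [0, 0, 0], "fingers": 1}, {"linear": [18.7, -24.9, 6.9], "rotation": [0, 0, 0], "fingers": 1}, {"linear": [0, 0, 0], "rotation": [0, 0, 0], "fingers": 1}, {"linear": [0, 0, 0], "rotation": [0, 0, 0], "fingers": 1}, {"linear": [0, 0, 0], "rotation": [0, 0, 0], "fingers": 1}]}}

```text
time: 1.6
position: [0.4024, -0.2706, 0.1508]
ee_rot: [180.0, 0.0, -3.9]
ft_force: [-0.7, -1.1, 0.6]
opening: 0.999
```

```bash
python3 go.py .4034 -.2696 .063 -4
```

```text
t 1.6 pos [ 0.4024 -0.2706  0.1508] rot [ 1.7998e+02  2.0000e-02 -3.9500e+00] F [-0.7 -1.1  0.6] open 0.999
rotvec total [0.0003 0.0004 0.0009]
lin in target frame mm [ 0.9 -1.1 87.8]  lin in current frame [ 0.9 -1.1 87.8]
```

Emit:
{"name": "apply_moves", "arguments": {"moves": [{"linear": [0.9, -1.1, 22], "rotation": [0, 0, 0], "fingers": 1}, {"linear": [0, 0, 22], "rotation": [0, 0, 0], "fingers": 1}, {"linear": [0, 0, 22], "rotation": [0, 0, 0], "fingers": 1}, {"linear": [0, 0, 22], "rotation": [0, 0, 0], "fingers": 1}, {"linear": [0, 0, 0], "rotation": [0, 0, 0], "fingers": 1}, {"linear": [0, 0, 0], "rotation": [0, 0, 0], "fingers": -1}, {"linear": [0, 0, 0], "rotation": [0, 0, 0], "fingers": -1}, {"linear": [0, 0, 0], "rotation": [0, 0, 0], "fingers": -1}, {"linear": [0, 0, 0], "rotation": [0, 0, 0], "fingers": -1}, {"linear": [0, 0, 0], "rotation": [0, 0, 0], "fingers": -1}]}}

```text
time: 2.43
position: [0.4043, -0.2699, 0.064]
ee_rot: [179.9, -0.1, -4.0]
ft_force: [0.8, -0.0, -0.7]
opening: 0.661
```

Emit:
{"name": "apply_moves", "arguments": {"moves": [{"linear": [0, 0, 0], "rotation": [0, 0, 0], "fingers": -1}, {"linear": [0, 0, 0], "rotation": [0, 0, 0], "fingers": -1}, {"linear": [0, 0, 0], "rotation": [0, 0, 0], "fingers": -1}, {"linear": [0, 0, 0], "rotation": [0, 0, 0], "fingers": -1}]}}

```text
time: 2.77
position: [0.4037, -0.2691, 0.0628]
ee_rot: [180.0, -0.0, -4.0]
ft_force: [0.9, -0.1, 0.2]
opening: 0.369
```

```bash
python3 go.py .4034 -.2696 .063 -4;python3 - <<'E'
from h import *
for n,(x0,y0,x1,y1) in dict(top=(340,180,420,290),scene=(170,100,270,180)).items():
    im=eyes.get_image(n)[y0:y1,x0:x1]; cv2.imwrite(f'pics/{n}3.png',cv2.resize(im,None,fx=5,fy=5))
E
```

```text
t 2.77 pos [ 0.4037 -0.2691  0.0628] rot [180.    -0.    -3.96] F [ 0.9 -0.1  0.2] open 0.369
rotvec total [ 0.     -0.      0.0008]
lin in target frame mm [-0.3  0.5 -0.2]  lin in current frame [-0.3  0.5 -0.2]
```

View pics/scene3.png

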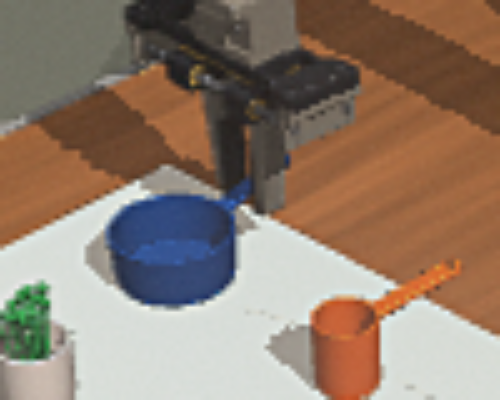

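The jaws straddle the blue handle and are still closing (~0.87/s). I'll finish the closing and lift.

Emit:
{"name": "apply_moves", "arguments": {"moves": [{"linear": [0, 0, 0], "rotation": [0, 0, 0], "fingers": -1}, {"linear": [0, 0, 0], "rotation": [0, 0, 0], "fingers": -1}, {"linear": [0, 0, 0], "rotation": [0, 0, 0], "fingers": -1}, {"linear": [0, 0, 0], "rotation": [0, 0, 0], "fingers": -1}, {"linear": [0, 0, 0], "rotation": [0, 0, 0], "fingers": -1}, {"linear": [0, 0, 0], "rotation": [0, 0, 0], "fingers": -1}]}}

```text
time: 3.37
position: [0.4037, -0.2692, 0.0628]
ee_rot: [-180.0, 0.0, -4.0]
ft_force: [0.5, -0.3, -1.2]
opening: 0.146
```

Emit:
{"name": "apply_moves", "arguments": {"moves": [{"linear": [0, 0, -5], "rotation": [0, 0, 0], "fingers": -1}, {"linear": [0, 0, -15], "rotation": [0, 0, 0], "fingers": -1}, {"linear": [0, 0, -25], "rotation": [0, 0, 0], "fingers": -1}, {"linear": [0, 0, -25], "rotation": [0, 0, 0], "fingers": -1}, {"linear": [0, 0, -25], "rotation": [0, 0, 0], "fingers": -1}, {"linear": [0, 0, -10], "rotation": [0, 0, 0], "fingers": -1}, {"linear": [0, 0, 0], "rotation": [0, 0, 0], "fingers": -1}]}}

```text
time: 3.95
position: [0.4051, -0.2706, 0.1707]
ee_rot: [179.8, -0.2, -4.0]
ft_force: [1.0, -0.6, -0.3]
opening: 0.144
```

```bash
python3 go.py .5687 -.110 .165 -4;python3 - <<'E'
from h import *
for n,(x0,y0,x1,y1) in dict(scene=(170,80,270,180)).items():
    im=eyes.get_image(n)[y0:y1,x0:x1]; cv2.imwrite(f'pics/{n}4.png',cv2.resize(im,None,fx=5,fy=5))
E
```

```text
t 3.95 pos [ 0.4051 -0.2706  0.1707] rot [179.76  -0.25  -3.96] F [ 1.  -0.6 -0.3] open 0.144
rotvec total [ 0.0042 -0.0043  0.0007]
lin in target frame mm [ 152.  -171.7    5.7]  lin in current frame [ 152.1 -171.6    5.7]
```

View pics/scene4.png

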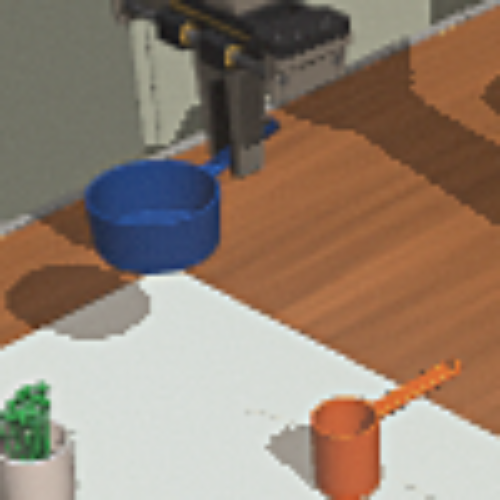

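The blue cup hangs level in the grip, handle between the fingers. Next is the carry.

Emit:
{"name": "apply_moves", "arguments": {"moves": [{"linear": [8, -9, 0], "rotation": [0, 0, 0], "fingers": -1}, {"linear": [16, -18, 0], "rotation": [0, 0, 0], "fingers": -1}, {"linear": [16, -18, 0], "rotation": [0, 0, 0], "fingers": -1}, {"linear": [16, -18, 0], "rotation": [0, 0, 0], "fingers": -1}, {"linear": [16, -18, 0], "rotation": [0, 0, 0], "fingers": -1}, {"linear": [16, -18, 0], "rotation": [0, 0, 0], "fingers": -1}, {"linear": [16, -18, 0], "rotation": [0, 0, 0], "fingers": -1}, {"linear": [16, -18, 0], "rotation": [0, 0, 0], "fingers": -1}, {"linear": [16, -18, 0], "rotation": [0, 0, 0], "fingers": -1}, {"linear": [16, -18, 0], "rotation": [0, 0, 0], "fingers": -1}]}}

```text
time: 4.83
position: [0.5665, -0.1075, 0.1649]
ee_rot: [-179.9, 0.2, -4.0]
ft_force: [0.8, -0.1, -0.4]
opening: 0.144
```

Emit:
{"name": "apply_moves", "arguments": {"moves": [{"linear": [0, 0, 0], "rotation": [0, 0, 0], "fingers": -1}, {"linear": [0, 0, 0], "rotation": [0, 0, 0], "fingers": -1}, {"linear": [0, 0, 0], "rotation": [0, 0, 0], "fingers": -1}]}}

```text
time: 5.08
position: [0.5659, -0.1091, 0.1659]
ee_rot: [-180.0, 0.2, -4.0]
ft_force: [0.2, 0.6, -1.2]
opening: 0.145
```

```bash
python3 go.py .5687 -.110 .063 -4;cat > fitc.py <<'E'
# fit a held/placed cup: colour, z of underside, guess
import sys
from h import *
k=sys.argv[1];z=float(sys.argv[2]);x,y,yw=map(float,sys.argv[3:6]);tag=sys.argv[6]
ims={n:eyes.get_image(n) for n in('top','scene')}
ms={}
for n in ims:
    r=render(n,MODEL[k],(x,y,np.radians(yw)),z); yy,xx=np.where(r>0); ms[n]=mask(ims[n],k,(max(xx.min()-8,0),max(yy.min()-8,0),xx.max()+8,yy.max()+8),n=='scene')
    x0,y0=max(int(xx.mean())-60,0),max(int(yy.mean())-50,0); cv2.imwrite(f'pics/{tag}_{n}.png',cv2.resize(ims[n][y0:y0+100,x0:x0+120],None,fx=5,fy=5))
for sel in (('top','scene'),('top',),('scene',)):
    p,f,n=fit(MODEL[k],{q:ms[q] for q in sel},[x,y,np.radians(yw)],z); print(sel,p[:2].round(4),np.degrees(p[2]).round(1),f.round(1),n)
E
python3 fitc.py blue .115 .6405 -.115 -4 b1
```

```text
t 5.08 pos [ 0.5659 -0.1091  0.1659] rot [-179.96    0.19   -3.96] F [ 0.2  0.6 -1.2] open 0.145
rotvec total [-0.0006  0.0033  0.0007]
lin in target frame mm [  2.9   0.7 102.9]  lin in current frame [  3.2   0.8 102.9]
('top', 'scene') [ 0.637  -0.1141] -3.7 963.6 [np.float64(165.0), np.float64(733.0)]
('top',) [ 0.6372 -0.1121] -3.1 850.1 [np.float64(165.0)]
('scene',) [ 0.6367 -0.1148] -5.1 113.5 [np.float64(733.0)]
```

Emit:
{"name": "apply_moves", "arguments": {"moves": [{"linear": [3, 0.7, 15], "rotation": [0, 0, 0], "fingers": -1}, {"linear": [0, 0, 25], "rotation": [0, 0, 0], "fingers": -1}, {"linear": [0, 0, 25], "rotation": [0, 0, 0], "fingers": -1}, {"linear": [0, 0, 20], "rotation": [0, 0, 0], "fingers": -1}, {"linear": [0, 0, 11], "rotation": [0, 0, 0], "fingers": -1}, {"linear": [0, 0, 4], "rotation": [0, 0, 0], "fingers": -1}, {"linear": [0, 0, 2], "rotation": [0, 0, 0], "fingers": -1}, {"linear": [0, 0, 0], "rotation": [0, 0, 0], "fingers": -1}, {"linear": [0, 0, 0], "rotation": [0, 0, 0], "fingers": -1}]}}

```text
time: 5.93
position: [0.5711, -0.1106, 0.0673]
ee_rot: [180.0, -0.1, -4.0]
ft_force: [1.3, -0.5, -0.7]
opening: 0.142
```

```bash
python3 go.py .5687 -.110 .063 -4
```

```text
t 5.93 pos [ 0.5711 -0.1106  0.0673] rot [ 1.7995e+02 -1.4000e-01 -3.9800e+00] F [ 1.3 -0.5 -0.7] open 0.142
rotvec total [ 0.0008 -0.0024  0.0004]
lin in target frame mm [-2.4 -0.4  4.3]  lin in current frame [-2.4 -0.4  4.3]
```

Emit:
{"name": "apply_moves", "arguments": {"moves": [{"linear": [0, 0, 0], "rotation": [0, 0, 0], "fingers": -1}]}}

```text
time: 6.02
position: [0.5711, -0.1105, 0.0673]
ee_rot: [180.0, -0.1, -4.0]
ft_force: [1.3, -0.6, -0.3]
opening: 0.146
```

Emit:
{"name": "apply_moves", "arguments": {"moves": [{"linear": [0, 0, 0], "rotation": [0, 0, 0], "fingers": -1}]}}

```text
time: 6.1
position: [0.5709, -0.1103, 0.0669]
ee_rot: [180.0, -0.1, -4.0]
ft_force: [0.0, 0.3, -0.6]
opening: 0.144
```

Emit:
{"name": "apply_moves", "arguments": {"moves": [{"linear": [0, 0, 0], "rotation": [0, 0, 0], "fingers": -1}]}}

```text
time: 6.18
position: [0.5706, -0.1101, 0.0666]
ee_rot: [180.0, -0.1, -4.0]
ft_force: [-0.6, 0.0, -1.1]
opening: 0.14
```

```bash
python3 fitc.py blue .016 .6405 -.115 -4 b2
```

```text
('top', 'scene') [ 0.6415 -0.1147] -3.8 936.0 [np.float64(106.0), np.float64(583.0)]
('top',) [ 0.6459 -0.115 ] -3.4 728.9 [np.float64(106.0)]
('scene',) [ 0.6425 -0.1146] -3.6 202.8 [np.float64(583.0)]
```

View pics/b2_scene.png

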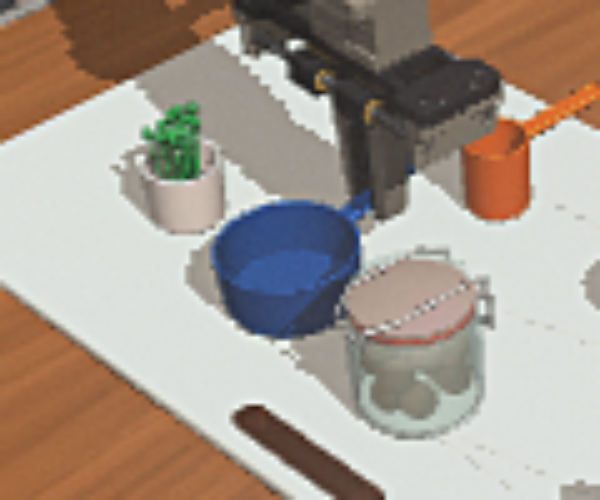

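Emit:
{"name": "apply_moves", "arguments": {"moves": [{"linear": [-1, 0, 2], "rotation": [0, 0, 0], "fingers": -1}, {"linear": [0, 0, 1], "rotation": [0, 0, 0], "fingers": -1}, {"linear": [0, 0, 0], "rotation": [0, 0, 0], "fingers": -1}, {"linear": [0, 0, 0], "rotation": [0, 0, 0], "fingers": -1}, {"linear": [0, 0, 0], "rotation": [0, 0, 0], "fingers": -1}]}}

```text
time: 6.7
position: [0.5691, -0.1099, 0.0628]
ee_rot: [-180.0, -0.0, -4.0]
ft_force: [-0.1, 1.3, 0.2]
opening: 0.148
```

Contact height reached. Now I release partway and back up.

Emit:
{"name": "apply_moves", "arguments": {"moves": [{"linear": [0, 0, 0], "rotation": [0, 0, 0], "fingers": -0.4}, {"linear": [0, 0, 0], "rotation": [0, 0, 0], "fingers": -0.4}, {"linear": [0, 0, 0], "rotation": [0, 0, 0], "fingers": -0.4}, {"linear": [0, 0, 0], "rotation": [0, 0, 0], "fingers": -0.4}, {"linear": [0, 0, -15], "rotation": [0, 0, 0], "fingers": -0.4}, {"linear": [0, 0, -30], "rotation": [0, 0, 0], "fingers": 0}, {"linear": [0, 0, -30], "rotation": [0, 0, 0], "fingers": 0}, {"linear": [0, 0, -30], "rotation": [0, 0, 0], "fingers": 0}]}}

```text
time: 7.37
position: [0.5688, -0.1098, 0.1687]
ee_rot: [-180.0, 0.0, -4.0]
ft_force: [-0.4, -0.6, -0.2]
opening: 0.489
```

```bash
python3 -c "
import numpy as np
for n,x,y,a,r,z in(('yellow',.4949,.0810,-5,.061,.012+.052+.012),('orange',.4842,-.0905,-18,.053,.012+.059+.011)):
    a=np.radians(a);print(n,x-r*np.cos(a),y-r*np.sin(a),z)"
python3 go.py .4341 .0863 .155 -5
```

```text
yellow 0.4341321234164035 0.08631650030760715 0.076
orange 0.43379400463635687 -0.07412209929812778 0.08199999999999999
t 7.37 pos [ 0.5688 -0.1098  0.1687] rot [-1.7998e+02  5.0000e-02 -3.9700e+00] F [-0.4 -0.6 -0.2] open 0.489
rotvec total [-0.0003  0.0008  0.018 ]
lin in target frame mm [-151.2 -183.6   13.7]  lin in current frame [-147.9 -186.3   13.9]
```

Emit:
{"name": "apply_moves", "arguments": {"moves": [{"linear": [-13, -18.6, 1.5], "rotation": [0, 0, 0.018], "fingers": 0}, {"linear": [-15, -18.6, 1.5], "rotation": [0, 0, 0], "fingers": 0}, {"linear": [-15, -18.6, 1.5], "rotation": [0, 0, 0], "fingers": 0}, {"linear": [-15, -18.6, 1.5], "rotation": [0, 0, 0], "fingers": 0}, {"linear": [-15, -18.6, 1.5], "rotation": [0, 0, 0], "fingers": 0}, {"linear": [-15, -18.6, 1.5], "rotation": [0, 0, 0], "fingers": 0}, {"linear": [-15, -18.6, 1.5], "rotation": [0, 0, 0], "fingers": 0}, {"linear": [-15, -18.6, 1.5], "rotation": [0, 0, 0], "fingers": 0}, {"linear": [-15, -18.6, 1.5], "rotation": [0, 0, 0], "fingers": 0}, {"linear": [-16, -18.6, 1.5], "rotation": [0, 0, 0], "fingers": 0}]}}

```text
time: 8.2
position: [0.4359, 0.0889, 0.1529]
ee_rot: [-180.0, -0.0, -5.0]
ft_force: [0.3, -0.5, 0.2]
opening: 0.501
```

Emit:
{"name": "apply_moves", "arguments": {"moves": [{"linear": [0, 0, 0], "rotation": [0, 0, 0], "fingers": 0}, {"linear": [0, 0, 0], "rotation": [0, 0, 0], "fingers": 0}, {"linear": [0, 0, 0], "rotation": [0, 0, 0], "fingers": 0}, {"linear": [0, 0, 0], "rotation": [0, 0, 0], "fingers": 0}]}}

```text
time: 8.53
position: [0.4373, 0.0874, 0.1531]
ee_rot: [180.0, -0.0, -5.0]
ft_force: [0.0, 0.0, 0.7]
opening: 0.501
```

```bash
python3 go.py .4341 .0863 .076 -5; python3 fitc.py blue .012 .6405 -.115 -4 b3
```

```text
t 8.53 pos [0.4373 0.0874 0.1531] rot [ 1.7999e+02 -5.0000e-02 -5.0500e+00] F [0.  0.  0.7] open 0.501
rotvec total [ 0.0002 -0.0008 -0.0009]
lin in target frame mm [-3.1  1.4 77.1]  lin in current frame [-3.2  1.4 77.1]
('top', 'scene') [ 0.6406 -0.1165] -5.1 292.8 [np.float64(733.0), np.float64(588.0)]
('top',) [ 0.6409 -0.1158] -3.6 97.1 [np.float64(733.0)]
('scene',) [ 0.641  -0.1164] -4.9 192.6 [np.float64(588.0)]
```

View pics/b3_scene.png

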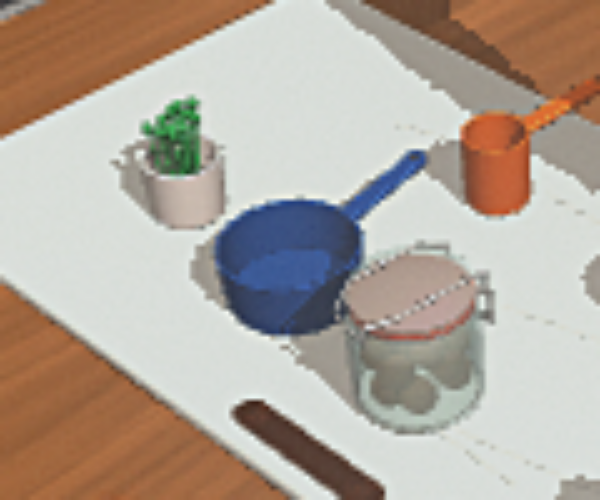

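View pics/b3_top.png

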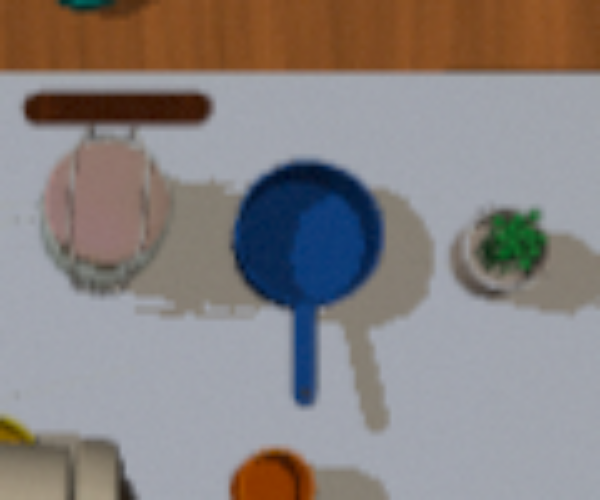

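The blue cup stands at about (.641,-.116), centred in both views. Yellow is next.

Emit:
{"name": "apply_moves", "arguments": {"moves": [{"linear": [-3, 1.4, 20], "rotation": [0, 0, 0], "fingers": 0}, {"linear": [0, 0, 25], "rotation": [0, 0, 0], "fingers": 0}, {"linear": [0, 0, 22], "rotation": [0, 0, 0], "fingers": 0}, {"linear": [0, 0, 10], "rotation": [0, 0, 0], "fingers": 0}, {"linear": [0, 0, 0], "rotation": [0, 0, 0], "fingers": 0}, {"linear": [0, 0, 0], "rotation": [0, 0, 0], "fingers": 0}, {"linear": [0, 0, 0], "rotation": [0, 0, 0], "fingers": -1}, {"linear": [0, 0, 0], "rotation": [0, 0, 0], "fingers": -1}, {"linear": [0, 0, 0], "rotation": [0, 0, 0], "fingers": -1}, {"linear": [0, 0, 0], "rotation": [0, 0, 0], "fingers": -1}]}}

```text
time: 9.47
position: [0.4341, 0.087, 0.0767]
ee_rot: [-180.0, -0.1, -5.0]
ft_force: [0.1, 0.8, -0.3]
opening: 0.23
```

Emit:
{"name": "apply_moves", "arguments": {"moves": [{"linear": [0, 0, 0], "rotation": [0, 0, 0], "fingers": -1}, {"linear": [0, 0, 0], "rotation": [0, 0, 0], "fingers": -1}, {"linear": [0, 0, 0], "rotation": [0, 0, 0], "fingers": -1}, {"linear": [0, 0, 0], "rotation": [0, 0, 0], "fingers": -1}]}}

```text
time: 9.8
position: [0.4336, 0.087, 0.0761]
ee_rot: [180.0, -0.0, -5.0]
ft_force: [-1.4, 0.4, 3.6]
opening: 0.146
```

```bash
python3 go.py .4341 .0863 .076 -5; python3 fitc.py yellow .012 .4949 .081 -5 y1
```

```text
t 9.8 pos [0.4336 0.087  0.0761] rot [ 1.80e+02 -2.00e-02 -4.99e+00] F [-1.4  0.4  3.6] open 0.146
rotvec total [ 0.     -0.0003  0.0001]
lin in target frame mm [0.6 0.6 0.1]  lin in current frame [0.6 0.6 0.1]
('top', 'scene') [0.495  0.0815] -5.0 428.5 [np.float64(159.0), np.float64(500.0)]
('top',) [0.5059 0.0782] 2.0 331.2 [np.float64(159.0)]
('scene',) [0.4945 0.0824] -4.0 86.2 [np.float64(500.0)]
```

View pics/y1_scene.png

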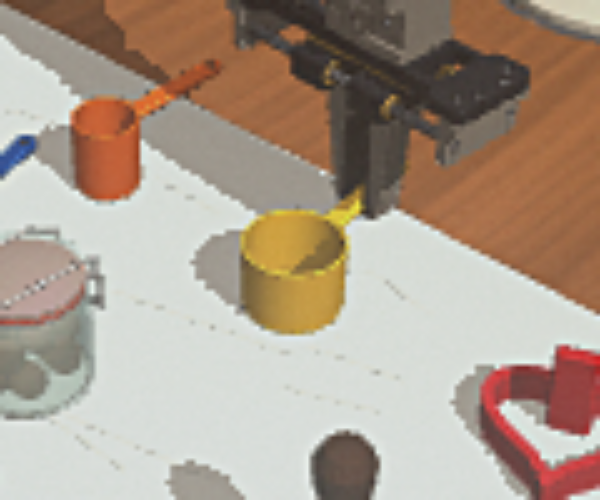

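Emit:
{"name": "apply_moves", "arguments": {"moves": [{"linear": [0, 0, 0], "rotation": [0, 0, 0], "fingers": -1}, {"linear": [0, 0, -6], "rotation": [0, 0, 0], "fingers": -1}, {"linear": [0, 0, -15], "rotation": [0, 0, 0], "fingers": -1}, {"linear": [0, 0, -25], "rotation": [0, 0, 0], "fingers": -1}, {"linear": [0, 0, -25], "rotation": [0, 0, 0], "fingers": -1}, {"linear": [0, 0, -25], "rotation": [0, 0, 0], "fingers": -1}, {"linear": [0, 0, -15], "rotation": [0, 0, 0], "fingers": -1}, {"linear": [0, 0, 0], "rotation": [0, 0, 0], "fingers": -1}]}}

```text
time: 10.57
position: [0.4357, 0.0869, 0.1905]
ee_rot: [-180.0, -0.4, -5.0]
ft_force: [0.9, -1.0, -0.4]
opening: 0.141
```

```bash
python3 go.py .5797 -.1107 .187 -5
```

```text
t 10.57 pos [0.4357 0.0869 0.1905] rot [-179.99   -0.41   -4.99] F [ 0.9 -1.  -0.4] open 0.141
rotvec total [-0.0001 -0.0071  0.0002]
lin in target frame mm [160.7 184.3   3.5]  lin in current frame [160.6 184.3   4.6]
```

Emit:
{"name": "apply_moves", "arguments": {"moves": [{"linear": [9, 10, 0], "rotation": [0, 0, 0], "fingers": -1}, {"linear": [17, 20, 0], "rotation": [0, 0, 0], "fingers": -1}, {"linear": [17, 20, 0], "rotation": [0, 0, 0], "fingers": -1}, {"linear": [17, 20, 0], "rotation": [0, 0, 0], "fingers": -1}, {"linear": [17, 20, 0], "rotation": [0, 0, 0], "fingers": -1}, {"linear": [17, 20, 0], "rotation": [0, 0, 0], "fingers": -1}, {"linear": [17, 20, 0], "rotation": [0, 0, 0], "fingers": -1}, {"linear": [17, 20, 0], "rotation": [0, 0, 0], "fingers": -1}, {"linear": [17, 20, 0], "rotation": [0, 0, 0], "fingers": -1}, {"linear": [16, 14, 0], "rotation": [0, 0, 0], "fingers": -1}]}}

```text
time: 11.4
position: [0.5774, -0.1129, 0.1839]
ee_rot: [-180.0, 0.2, -5.1]
ft_force: [-0.3, 0.6, 0.3]
opening: 0.145
```

Emit:
{"name": "apply_moves", "arguments": {"moves": [{"linear": [0, 0, 0], "rotation": [0, 0, 0], "fingers": -1}, {"linear": [0, 0, 0], "rotation": [0, 0, 0], "fingers": -1}, {"linear": [0, 0, 0], "rotation": [0, 0, 0], "fingers": -1}, {"linear": [0, 0, 0], "rotation": [0, 0, 0], "fingers": -1}, {"linear": [0, 0, 0], "rotation": [0, 0, 0], "fingers": -1}]}}

```text
time: 11.82
position: [0.5772, -0.1095, 0.1863]
ee_rot: [-180.0, 0.1, -4.9]
ft_force: [-0.8, 0.0, -0.2]
opening: 0.143
```

```bash
python3 go.py .5797 -.1107 .085 -5;  python3 fitc.py yellow .124 .641 -.116 -5 y2
```

```text
t 11.82 pos [ 0.5772 -0.1095  0.1863] rot [-1.7998e+02  5.0000e-02 -4.9500e+00] F [-0.8  0.  -0.2] open 0.143
rotvec total [-0.0004  0.0009  0.001 ]
lin in target frame mm [  2.6   0.9 101.3]  lin in current frame [  2.7   1.  101.3]
('top', 'scene') [ 0.6398 -0.1128] -4.0 661.1 [np.float64(59.0), np.float64(541.0)]
('top',) [ 0.6419 -0.1132] -3.9 578.4 [np.float64(59.0)]
('scene',) [ 0.6402 -0.1126] -5.3 79.9 [np.float64(541.0)]
```

View pics/y2_scene.png

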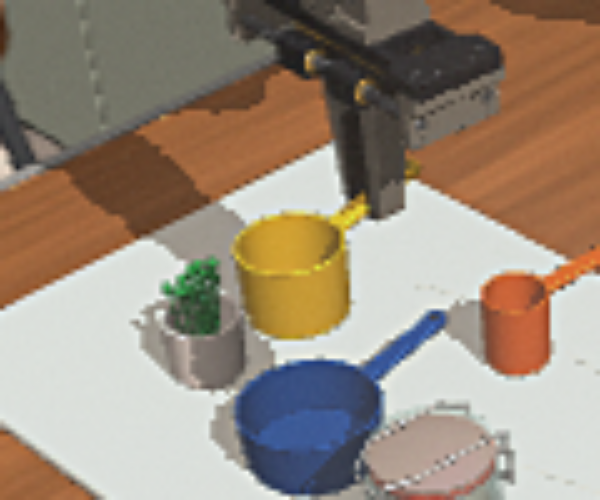

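Emit:
{"name": "apply_moves", "arguments": {"moves": [{"linear": [2, 1.6, 10], "rotation": [0, 0, 0], "fingers": -1}, {"linear": [0, 0, 20], "rotation": [0, 0, 0], "fingers": -1}, {"linear": [0, 0, 20], "rotation": [0, 0, 0], "fingers": -1}, {"linear": [0, 0, 15], "rotation": [0, 0, 0], "fingers": -1}, {"linear": [0, 0, 0], "rotation": [0, 0, 0], "fingers": -1}, {"linear": [0, 0, 0], "rotation": [0, 0, 0], "fingers": -1}, {"linear": [0, 0, 0], "rotation": [0, 0, 0], "fingers": -1}, {"linear": [0, 0, 0], "rotation": [0, 0, 0], "fingers": -1}]}}

```text
time: 12.58
position: [0.5807, -0.1125, 0.1233]
ee_rot: [180.0, -0.2, -5.0]
ft_force: [0.8, -0.2, -0.6]
opening: 0.143
```

```bash
python3 go.py .5797 -.1107 .080 -5;  python3 fitc.py yellow .056 .641 -.116 -5 y3
```

```text
t 12.58 pos [ 0.5807 -0.1125  0.1233] rot [ 1.7995e+02 -1.5000e-01 -4.9900e+00] F [ 0.8 -0.2 -0.6] open 0.143
rotvec total [ 0.0008 -0.0027  0.0002]
lin in target frame mm [-1.1 -1.7 43.3]  lin in current frame [-1.2 -1.7 43.3]
('top', 'scene') [ 0.6412 -0.1192] -4.9 607.0 [np.float64(38.0), np.float64(513.0)]
('top',) [ 0.6437 -0.1166] -4.4 519.2 [np.float64(38.0)]
('scene',) [ 0.6408 -0.1205] -4.2 71.5 [np.float64(513.0)]
```

View pics/y3_scene.png

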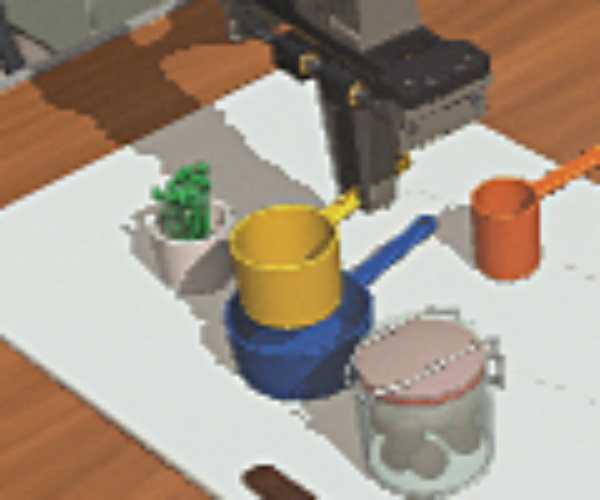

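Emit:
{"name": "apply_moves", "arguments": {"moves": [{"linear": [-1, -2, 0], "rotation": [0, 0, 0], "fingers": -1}, {"linear": [0, 0, 10], "rotation": [0, 0, 0], "fingers": -1}, {"linear": [0, 0, 10], "rotation": [0, 0, 0], "fingers": -1}, {"linear": [0, 0, 10], "rotation": [0, 0, 0], "fingers": -1}, {"linear": [0, 0, 6], "rotation": [0, 0, 0], "fingers": -1}, {"linear": [0, 0, 3], "rotation": [0, 0, 0], "fingers": -1}, {"linear": [0, 0, 0], "rotation": [0, 0, 0], "fingers": -1}, {"linear": [0, 0, 0], "rotation": [0, 0, 0], "fingers": -1}, {"linear": [0, 0, 0], "rotation": [0, 0, 0], "fingers": -1}]}}

```text
time: 13.43
position: [0.5792, -0.1102, 0.0832]
ee_rot: [180.0, -0.0, -5.0]
ft_force: [-0.2, -0.6, -1.3]
opening: 0.143
```

```bash
python3 go.py .5797 -.1107 .080 -5;  python3 fitc.py yellow .02 .641 -.116 -5 y4
```

```text
t 13.43 pos [ 0.5792 -0.1102  0.0832] rot [ 1.7998e+02 -5.0000e-02 -5.0000e+00] F [-0.2 -0.6 -1.3] open 0.143
rotvec total [ 0.0003 -0.0008  0.0001]
lin in target frame mm [0.5 0.5 3.2]  lin in current frame [0.5 0.5 3.3]
('top', 'scene') [ 0.6408 -0.1156] -5.7 666.8 [np.float64(28.0), np.float64(396.0)]
('top',) [ 0.6455 -0.1138] -5.2 491.0 [np.float64(28.0)]
('scene',) [ 0.6396 -0.117 ] -8.9 173.4 [np.float64(396.0)]
```

View pics/y4_scene.png

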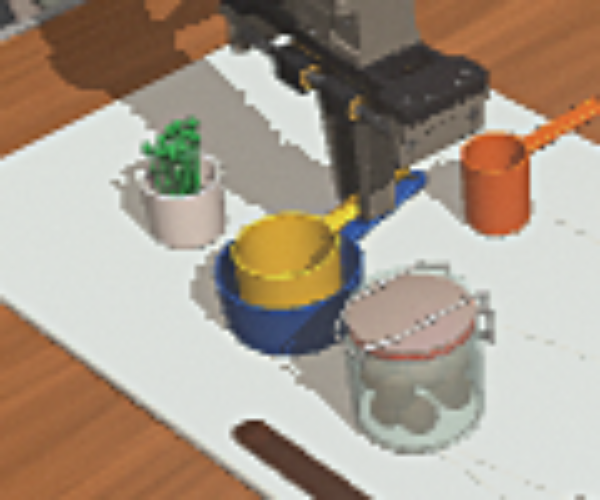

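Yellow is inside blue and centred. It has ~4 mm to go, then I release.

Emit:
{"name": "apply_moves", "arguments": {"moves": [{"linear": [0, 0, 2], "rotation": [0, 0, 0], "fingers": -1}, {"linear": [0, 0, 1.5], "rotation": [0, 0, 0], "fingers": -1}, {"linear": [0, 0, 0], "rotation": [0, 0, 0], "fingers": -1}, {"linear": [0, 0, 0], "rotation": [0, 0, 0], "fingers": -1}, {"linear": [0, 0, 0], "rotation": [0, 0, 0], "fingers": -1}]}}

```text
time: 13.95
position: [0.5789, -0.11, 0.0794]
ee_rot: [-180.0, -0.0, -5.0]
ft_force: [0.9, 0.4, -0.2]
opening: 0.147
```

Emit:
{"name": "apply_moves", "arguments": {"moves": [{"linear": [0, 0, 0], "rotation": [0, 0, 0], "fingers": -0.5}, {"linear": [0, 0, 0], "rotation": [0, 0, 0], "fingers": -0.5}, {"linear": [0, 0, 0], "rotation": [0, 0, 0], "fingers": -0.5}, {"linear": [0, 0, -10], "rotation": [0, 0, 0], "fingers": -0.5}, {"linear": [0, 0, -30], "rotation": [0, 0, 0], "fingers": 0}, {"linear": [0, 0, -30], "rotation": [0, 0, 0], "fingers": 0}, {"linear": [0, 0, -30], "rotation": [0, 0, 0], "fingers": 0}]}}

```text
time: 14.53
position: [0.5785, -0.1099, 0.181]
ee_rot: [-180.0, 0.0, -5.0]
ft_force: [-0.7, -0.8, -0.1]
opening: 0.441
```

```bash
python3 go.py .4338 -.0741 .155 -18
```

```text
t 14.53 pos [ 0.5785 -0.1099  0.181 ] rot [-1.7999e+02  2.0000e-02 -4.9900e+00] F [-0.7 -0.8 -0.1] open 0.441
rotvec total [-1.00e-04  4.00e-04  2.27e-01]
lin in target frame mm [-148.7   10.7   26. ]  lin in current frame [-147.3  -23.    26. ]
```

Emit:
{"name": "apply_moves", "arguments": {"moves": [{"linear": [0, 0, 0], "rotation": [0, 0, 0.1135], "fingers": 0}, {"linear": [0, 0, 0], "rotation": [0, 0, 0.1135], "fingers": 0}, {"linear": [-18, 1.8, 3], "rotation": [0, 0, 0], "fingers": 0}, {"linear": [-26, 1.8, 4], "rotation": [0, 0, 0], "fingers": 0}, {"linear": [-26, 1.8, 4], "rotation": [0, 0, 0], "fingers": 0}, {"linear": [-26, 1.8, 4], "rotation": [0, 0, 0], "fingers": 0}, {"linear": [-26, 1.8, 4], "rotation": [0, 0, 0], "fingers": 0}, {"linear": [-18, 1.8, 4], "rotation": [0, 0, 0], "fingers": 0}, {"linear": [-10, 0, 0], "rotation": [0, 0, 0], "fingers": 0}, {"linear": [0, 0, 0], "rotation": [0, 0, 0], "fingers": 0}]}}

```text
time: 15.37
position: [0.4313, -0.0732, 0.1565]
ee_rot: [-180.0, 0.0, -18.0]
ft_force: [-0.2, -1.0, -0.2]
opening: 0.501
```

Emit:
{"name": "apply_moves", "arguments": {"moves": [{"linear": [0, 0, 0], "rotation": [0, 0, 0], "fingers": 0}, {"linear": [0, 0, 0], "rotation": [0, 0, 0], "fingers": 0}, {"linear": [0, 0, 0], "rotation": [0, 0, 0], "fingers": 0}]}}

```text
time: 15.62
position: [0.4338, -0.0743, 0.1569]
ee_rot: [180.0, -0.1, -18.0]
ft_force: [-0.7, 0.4, -0.6]
opening: 0.503
```

```bash
python3 go.py .4338 -.0741 .083 -18; python3 fitc.py yellow .015 .641 -.116 -5 y5
```

```text
t 15.62 pos [ 0.4338 -0.0743  0.1569] rot [ 1.7999e+02 -7.0000e-02 -1.8000e+01] F [-0.7  0.4 -0.6] open 0.503
rotvec total [ 0.0001 -0.0012  0.    ]
lin in target frame mm [-0.1 -0.2 73.9]  lin in current frame [-0.1 -0.2 73.9]
('top', 'scene') [ 0.6407 -0.1171] -5.9 211.4 [np.float64(482.0), np.float64(406.0)]
('top',) [ 0.6422 -0.1178] -6.6 45.9 [np.float64(482.0)]
('scene',) [ 0.6397 -0.1168] -6.1 152.8 [np.float64(406.0)]
```

View pics/y5_scene.png

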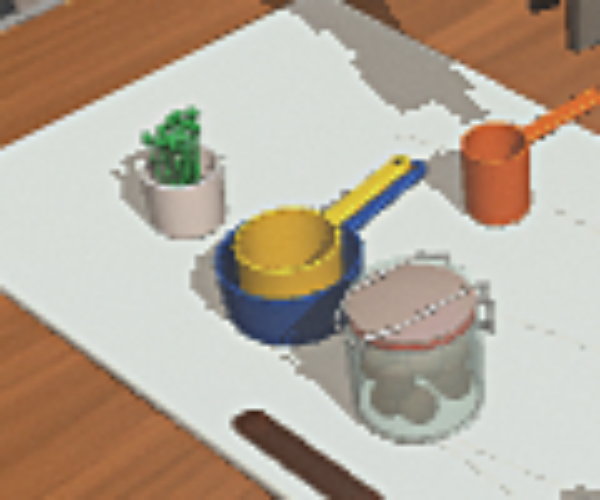

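View pics/y5_top.png

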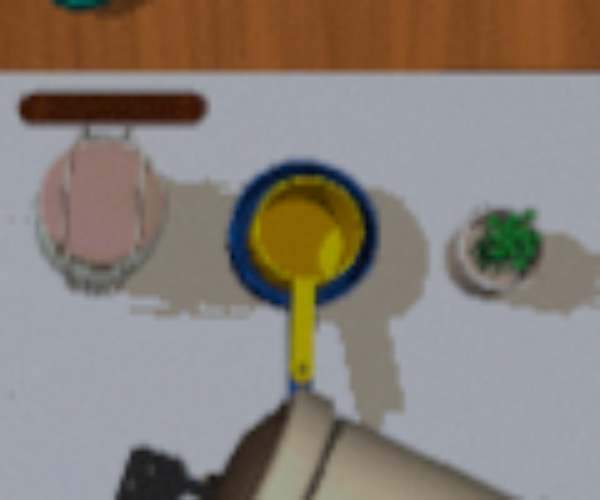

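Yellow sits flat and centred in blue, at about (.641,-.117). Now orange.

Emit:
{"name": "apply_moves", "arguments": {"moves": [{"linear": [0, 0, 20], "rotation": [0, 0, 0], "fingers": 0}, {"linear": [0, 0, 25], "rotation": [0, 0, 0], "fingers": 0}, {"linear": [0, 0, 20], "rotation": [0, 0, 0], "fingers": 0}, {"linear": [0, 0, 9], "rotation": [0, 0, 0], "fingers": 0}, {"linear": [0, 0, 0], "rotation": [0, 0, 0], "fingers": 0}, {"linear": [0, 0, 0], "rotation": [0, 0, 0], "fingers": 0}, {"linear": [0, 0, 0], "rotation": [0, 0, 0], "fingers": -1}, {"linear": [0, 0, 0], "rotation": [0, 0, 0], "fingers": -1}, {"linear": [0, 0, 0], "rotation": [0, 0, 0], "fingers": -1}, {"linear": [0, 0, 0], "rotation": [0, 0, 0], "fingers": -1}]}}

```text
time: 16.55
position: [0.4334, -0.0742, 0.0831]
ee_rot: [180.0, -0.1, -18.0]
ft_force: [0.1, -0.4, 0.2]
opening: 0.233
```

Emit:
{"name": "apply_moves", "arguments": {"moves": [{"linear": [0, 0, 0], "rotation": [0, 0, 0], "fingers": -1}, {"linear": [0, 0, 0], "rotation": [0, 0, 0], "fingers": -1}, {"linear": [0, 0, 0], "rotation": [0, 0, 0], "fingers": -1}, {"linear": [0, 0, 0], "rotation": [0, 0, 0], "fingers": -1}, {"linear": [0, 0, 0], "rotation": [0, 0, 0], "fingers": -1}]}}

```text
time: 16.97
position: [0.4329, -0.074, 0.0826]
ee_rot: [180.0, -0.0, -18.0]
ft_force: [-1.3, -0.6, 3.9]
opening: 0.141
```

```bash
python3 go.py .4338 -.0741 .083 -18; python3 fitc.py orange .012 .4842 -.0905 -18 o1
```

```text
t 16.97 pos [ 0.4329 -0.074   0.0826] rot [ 1.8e+02 -1.0e-02 -1.8e+01] F [-1.3 -0.6  3.9] open 0.141
rotvec total [ 0.0001 -0.0001  0.    ]
lin in target frame mm [ 0.9 -0.2 -0.4]  lin in current frame [ 0.9 -0.2 -0.4]
('top', 'scene') [ 0.483  -0.0914] -18.2 450.5 [np.float64(4.0), np.float64(230.0)]
('top',) [ 0.5008 -0.0547] -57.0 306.7 [np.float64(4.0)]
('scene',) [ 0.4836 -0.0897] -19.2 129.9 [np.float64(230.0)]
```

View pics/o1_scene.png

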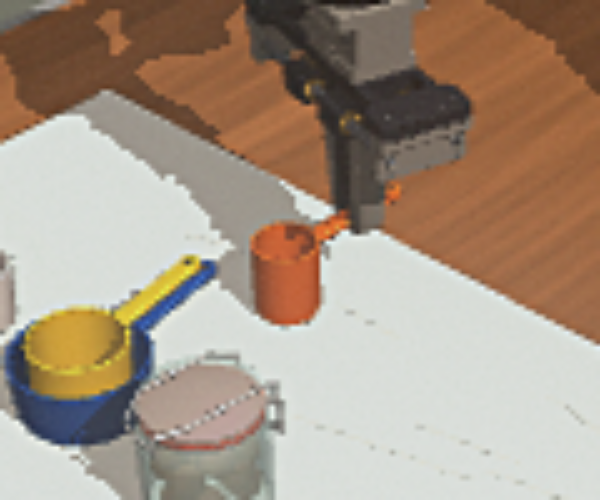

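Emit:
{"name": "apply_moves", "arguments": {"moves": [{"linear": [0, 0, -6], "rotation": [0, 0, 0], "fingers": -1}, {"linear": [0, 0, -15], "rotation": [0, 0, 0], "fingers": -1}, {"linear": [0, 0, -25], "rotation": [0, 0, 0], "fingers": -1}, {"linear": [0, 0, -25], "rotation": [0, 0, 0], "fingers": -1}, {"linear": [0, 0, -25], "rotation": [0, 0, 0], "fingers": -1}, {"linear": [0, 0, -20], "rotation": [0, 0, 0], "fingers": -1}, {"linear": [0, 0, 0], "rotation": [0, 0, 0], "fingers": -1}]}}

```text
time: 17.65
position: [0.4353, -0.075, 0.2028]
ee_rot: [179.9, -0.5, -18.0]
ft_force: [0.4, -0.6, 0.0]
opening: 0.142
```

Emit:
{"name": "apply_moves", "arguments": {"moves": [{"linear": [0, 0, 0], "rotation": [0, 0, -0.09], "fingers": -1}, {"linear": [0, 0, 0], "rotation": [0, 0, -0.12], "fingers": -1}, {"linear": [0, 0, 0], "rotation": [0, 0, -0.12], "fingers": -1}, {"linear": [0, 0, 0], "rotation": [0, 0, -0.12], "fingers": -1}, {"linear": [0, 0, 0], "rotation": [0, 0, -0.12], "fingers": -1}, {"linear": [0, 0, 0], "rotation": [0, 0, -0.12], "fingers": -1}, {"linear": [0, 0, 0], "rotation": [0, 0, -0.12], "fingers": -1}, {"linear": [0, 0, 0], "rotation": [0, 0, -0.12], "fingers": -1}, {"linear": [0, 0, 0], "rotation": [0, 0, -0.12], "fingers": -1}, {"linear": [0, 0, 0], "rotation": [0, 0, -0.12], "fingers": -1}]}}

```text
time: 18.48
position: [0.4322, -0.0736, 0.197]
ee_rot: [-179.9, 0.0, 49.4]
ft_force: [-0.3, 0.3, -0.2]
opening: 0.147
```

Emit:
{"name": "apply_moves", "arguments": {"moves": [{"linear": [0, 0, 0], "rotation": [0, 0, -0.1], "fingers": -1}, {"linear": [0, 0, 0], "rotation": [0, 0, 0], "fingers": -1}, {"linear": [0, 0, 0], "rotation": [0, 0, 0], "fingers": -1}]}}

```text
time: 18.73
position: [0.4324, -0.0737, 0.1974]
ee_rot: [-179.9, 0.0, 54.6]
ft_force: [-0.5, 0.2, 0.4]
opening: 0.142
```

```bash
python3 -c "
import numpy as np
a=np.radians(55);print(.6408-.053*np.cos(a),-.117-.053*np.sin(a))"; python3 go.py .6104 -.1604 .195 55
```

```text
0.6104004488733946 -0.16041505834731656
t 18.73 pos [ 0.4324 -0.0737  0.1974] rot [-1.7992e+02  1.0000e-02  5.4600e+01] F [-0.5  0.2  0.4] open 0.142
rotvec total [-0.0014  0.0002 -0.007 ]
lin in target frame mm [ 31.1 195.6   2.4]  lin in current frame [ 32.5 195.3   2.1]
```

Emit:
{"name": "apply_moves", "arguments": {"moves": [{"linear": [1.6, 10, 0], "rotation": [0, 0, 0], "fingers": -1}, {"linear": [3.2, 20, 0], "rotation": [0, 0, 0], "fingers": -1}, {"linear": [3.2, 20, 0], "rotation": [0, 0, 0], "fingers": -1}, {"linear": [3.2, 20, 0], "rotation": [0, 0, 0], "fingers": -1}, {"linear": [3.2, 20, 0], "rotation": [0, 0, 0], "fingers": -1}, {"linear": [3.2, 20, 0], "rotation": [0, 0, 0], "fingers": -1}, {"linear": [3.2, 20, 0], "rotation": [0, 0, 0], "fingers": -1}, {"linear": [3.2, 20, 0], "rotation": [0, 0, 0], "fingers": -1}, {"linear": [3.2, 20, 0], "rotation": [0, 0, 0], "fingers": -1}, {"linear": [3.2, 20, 0], "rotation": [0, 0, 0], "fingers": -1}]}}

```text
time: 19.57
position: [0.6062, -0.159, 0.1974]
ee_rot: [-179.9, 0.0, 54.6]
ft_force: [0.5, -1.1, 0.1]
opening: 0.144
```

Emit:
{"name": "apply_moves", "arguments": {"moves": [{"linear": [2, 6, 0], "rotation": [0, 0, 0], "fingers": -1}, {"linear": [0, 0, 20], "rotation": [0, 0, 0], "fingers": -1}, {"linear": [0, 0, 20], "rotation": [0, 0, 0], "fingers": -1}, {"linear": [0, 0, 5], "rotation": [0, 0, 0], "fingers": -1}, {"linear": [0, 0, 0], "rotation": [0, 0, 0], "fingers": -1}, {"linear": [0, 0, 0], "rotation": [0, 0, 0], "fingers": -1}, {"linear": [0, 0, 0], "rotation": [0, 0, 0], "fingers": -1}, {"linear": [0, 0, 0], "rotation": [0, 0, 0], "fingers": -1}]}}

```text
time: 20.23
position: [0.6123, -0.1609, 0.155]
ee_rot: [179.9, -0.0, 54.7]
ft_force: [0.5, -0.6, -0.4]
opening: 0.142
```

```bash
python3 go.py .6104 -.1604 .09 55; python3 fitc.py orange .082 .641 -.117 55 o2
```

```text
t 20.23 pos [ 0.6123 -0.1609  0.155 ] rot [ 1.7985e+02 -3.0000e-02  5.4750e+01] F [ 0.5 -0.6 -0.4] open 0.142
rotvec total [ 0.0026 -0.0004 -0.0044]
lin in target frame mm [-0.7 -1.8 65. ]  lin in current frame [-0.8 -2.  65. ]
('top', 'scene') [ 0.6433 -0.1173] 54.0 254.2 [np.float64(259.0), np.float64(300.0)]
('top',) [ 0.6449 -0.1177] 50.9 143.1 [np.float64(259.0)]
('scene',) [ 0.6422 -0.1178] 54.9 103.5 [np.float64(300.0)]
```

View pics/o2_scene.png

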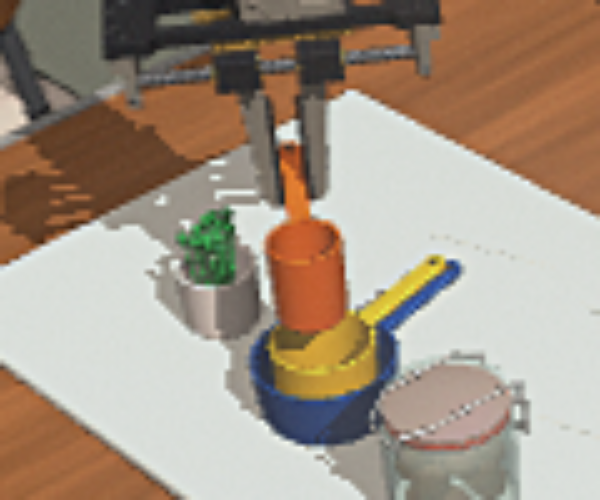

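View pics/o2_top.png

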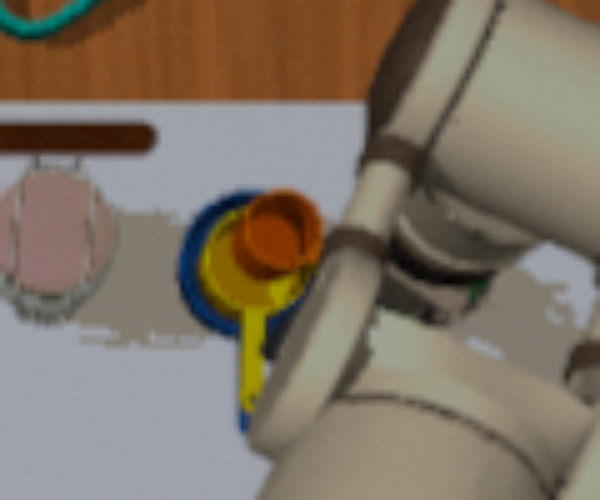

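Emit:
{"name": "apply_moves", "arguments": {"moves": [{"linear": [-0.8, -2, 0], "rotation": [0, 0, 0], "fingers": -1}, {"linear": [0, 0, 10], "rotation": [0, 0, 0], "fingers": -1}, {"linear": [0, 0, 10], "rotation": [0, 0, 0], "fingers": -1}, {"linear": [0, 0, 5], "rotation": [0, 0, 0], "fingers": -1}, {"linear": [0, 0, 0], "rotation": [0, 0, 0], "fingers": -1}, {"linear": [0, 0, 0], "rotation": [0, 0, 0], "fingers": -1}, {"linear": [0, 0, 0], "rotation": [0, 0, 0], "fingers": -1}, {"linear": [0, 0, 0], "rotation": [0, 0, 0], "fingers": -1}]}}

```text
time: 21.0
position: [0.6098, -0.1602, 0.1287]
ee_rot: [180.0, -0.0, 54.8]
ft_force: [-1.0, -0.8, -0.4]
opening: 0.146
```

```bash
python3 go.py .6104 -.1604 .09 55; python3 fitc.py orange .058 .641 -.117 55 o3
```

```text
t 21.0 pos [ 0.6098 -0.1602  0.1287] rot [ 1.7995e+02 -1.0000e-02  5.4760e+01] F [-1.  -0.8 -0.4] open 0.146
rotvec total [ 0.0008 -0.0002 -0.0041]
lin in target frame mm [ 0.2  0.6 38.7]  lin in current frame [ 0.2  0.5 38.7]
('top', 'scene') [ 0.641  -0.1162] 54.5 244.6 [np.float64(246.0), np.float64(297.0)]
('top',) [ 0.6426 -0.1173] 46.2 137.1 [np.float64(246.0)]
('scene',) [ 0.6403 -0.1154] 55.6 97.3 [np.float64(297.0)]
```

View pics/o3_scene.png

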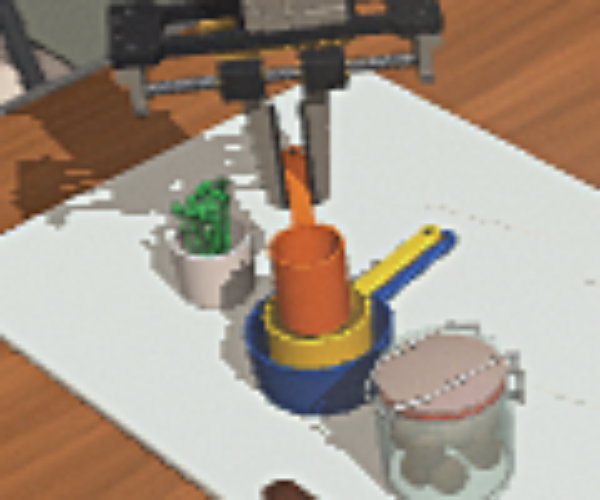

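Orange is centred over yellow's opening within 1 mm. I'll lower it gently.

Emit:
{"name": "apply_moves", "arguments": {"moves": [{"linear": [0, 0, 8], "rotation": [0, 0, 0], "fingers": -1}, {"linear": [0, 0, 8], "rotation": [0, 0, 0], "fingers": -1}, {"linear": [0, 0, 8], "rotation": [0, 0, 0], "fingers": -1}, {"linear": [0, 0, 7], "rotation": [0, 0, 0], "fingers": -1}, {"linear": [0, 0, 4], "rotation": [0, 0, 0], "fingers": -1}, {"linear": [0, 0, 0], "rotation": [0, 0, 0], "fingers": -1}, {"linear": [0, 0, 0], "rotation": [0, 0, 0], "fingers": -1}, {"linear": [0, 0, 0], "rotation": [0, 0, 0], "fingers": -1}, {"linear": [0, 0, 0], "rotation": [0, 0, 0], "fingers": -1}]}}

```text
time: 21.85
position: [0.6099, -0.1603, 0.0939]
ee_rot: [179.9, -0.0, 54.8]
ft_force: [0.1, 0.1, -0.7]
opening: 0.144
```

```bash
python3 go.py .6104 -.1604 .0886 55; python3 fitc.py orange .022 .641 -.117 55 o4
```

```text
t 21.85 pos [ 0.6099 -0.1603  0.0939] rot [ 1.7994e+02 -1.0000e-02  5.4760e+01] F [ 0.1  0.1 -0.7] open 0.144
rotvec total [ 0.0011 -0.0002 -0.0042]
lin in target frame mm [0.2 0.5 5.3]  lin in current frame [0.2 0.5 5.3]
('top', 'scene') [ 0.6416 -0.1179] 53.4 339.5 [np.float64(229.0), np.float64(178.0)]
('top',) [ 0.643  -0.1185] 51.7 128.7 [np.float64(229.0)]
('scene',) [ 0.6373 -0.1198] 55.4 200.8 [np.float64(178.0)]
```

View pics/o4_scene.png

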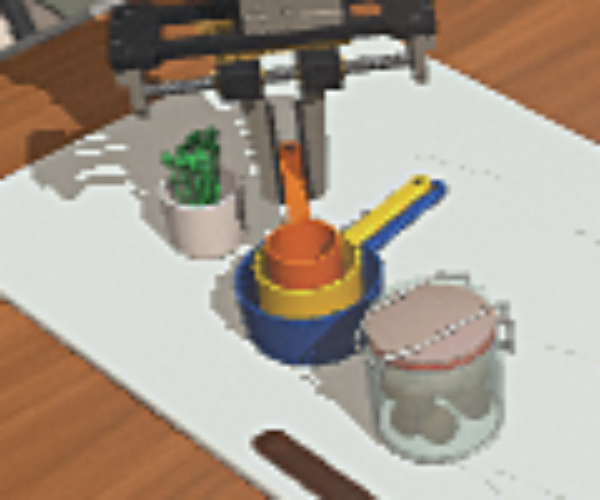

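Emit:
{"name": "apply_moves", "arguments": {"moves": [{"linear": [0, 0, 3], "rotation": [0, 0, 0], "fingers": -1}, {"linear": [0, 0, 1.5], "rotation": [0, 0, 0], "fingers": -1}, {"linear": [0, 0, 0], "rotation": [0, 0, 0], "fingers": -1}, {"linear": [0, 0, 0], "rotation": [0, 0, 0], "fingers": -1}, {"linear": [0, 0, 0], "rotation": [0, 0, 0], "fingers": -1}]}}

```text
time: 22.37
position: [0.6096, -0.1601, 0.0888]
ee_rot: [180.0, -0.0, 54.8]
ft_force: [0.4, -0.4, 0.3]
opening: 0.145
```

Emit:
{"name": "apply_moves", "arguments": {"moves": [{"linear": [0, 0, 0], "rotation": [0, 0, 0], "fingers": -0.5}, {"linear": [0, 0, 0], "rotation": [0, 0, 0], "fingers": -0.5}, {"linear": [0, 0, 0], "rotation": [0, 0, 0], "fingers": -0.5}, {"linear": [0, 0, -10], "rotation": [0, 0, 0], "fingers": -0.5}, {"linear": [0, 0, -30], "rotation": [0, 0, 0], "fingers": -0.5}, {"linear": [0, 0, -35], "rotation": [0, 0, 0], "fingers": 0}, {"linear": [0, 0, -35], "rotation": [0, 0, 0], "fingers": 0}]}}

```text
time: 22.95
position: [0.6089, -0.1597, 0.2002]
ee_rot: [-179.9, 0.0, 54.8]
ft_force: [-0.2, -0.4, -0.0]
opening: 0.367
```

```bash
python3 -c "
import numpy as np
a=np.radians(22.5);print(.4952-.0225*np.cos(a),.2804-.0225*np.sin(a))"; python3 go.py .4744 .2718 .16 112.5;python3 -c "
from bench import sense;print(sense()['joint_positions'])"
```

```text
0.47441271051849604 0.2717896227717855
t 22.95 pos [ 0.6089 -0.1597  0.2002] rot [-1.7992e+02  1.0000e-02  5.4770e+01] F [-0.2 -0.4 -0. ] open 0.367
rotvec total [-1.3000e-03 -5.0000e-04 -1.0076e+00]
lin in target frame mm [450.2  40.8  40.2]  lin in current frame [ 274.9 -358.8   40.6]
[-2.56783857e+01  1.85168031e+01  8.41630319e+01  3.43722438e-03
  7.73989789e+01  9.55350541e+00]
```

Emit:
{"name": "apply_moves", "arguments": {"moves": [{"linear": [0, 0, 0], "rotation": [0, 0, -0.112], "fingers": 0}, {"linear": [0, 0, 0], "rotation": [0, 0, -0.112], "fingers": 0}, {"linear": [0, 0, 0], "rotation": [0, 0, -0.112], "fingers": 0}, {"linear": [0, 0, 0], "rotation": [0, 0, -0.112], "fingers": 0}, {"linear": [0, 0, 0], "rotation": [0, 0, -0.112], "fingers": 0}, {"linear": [0, 0, 0], "rotation": [0, 0, -0.112], "fingers": 0}, {"linear": [0, 0, 0], "rotation": [0, 0, -0.112], "fingers": 0}, {"linear": [0, 0, 0], "rotation": [0, 0, -0.112], "fingers": 0}, {"linear": [0, 0, 0], "rotation": [0, 0, -0.112], "fingers": 0}, {"linear": [15, 1.4, 0], "rotation": [0, 0, 0], "fingers": 0}]}}

```text
time: 23.78
position: [0.6054, -0.1473, 0.1996]
ee_rot: [180.0, 0.1, 112.6]
ft_force: [0.4, -0.7, 0.2]
opening: 0.499
```

Emit:
{"name": "apply_moves", "arguments": {"moves": [{"linear": [30, 2.7, 0], "rotation": [0, 0, 0], "fingers": 0}, {"linear": [30, 2.7, 0], "rotation": [0, 0, 0], "fingers": 0}, {"linear": [30, 2.7, 0], "rotation": [0, 0, 0], "fingers": 0}, {"linear": [30, 2.7, 0], "rotation": [0, 0, 0], "fingers": 0}, {"linear": [30, 2.7, 0], "rotation": [0, 0, 0], "fingers": 0}, {"linear": [30, 2.7, 0], "rotation": [0, 0, 0], "fingers": 0}, {"linear": [30, 2.7, 0], "rotation": [0, 0, 0], "fingers": 0}, {"linear": [30, 2.7, 0], "rotation": [0, 0, 0], "fingers": 0}, {"linear": [30, 2.7, 0], "rotation": [0, 0, 0], "fingers": 0}, {"linear": [30, 2.7, 0], "rotation": [0, 0, 0], "fingers": 0}]}}

```text
time: 24.62
position: [0.5138, 0.1439, 0.1994]
ee_rot: [180.0, -0.0, 112.3]
ft_force: [0.4, 0.5, 0.7]
opening: 0.5
```

Emit:
{"name": "apply_moves", "arguments": {"moves": [{"linear": [30, 2.7, 0], "rotation": [0, 0, 0], "fingers": 0}, {"linear": [30, 2.7, 0], "rotation": [0, 0, 0], "fingers": 0}, {"linear": [30, 2.7, 5], "rotation": [0, 0, 0], "fingers": 0}, {"linear": [28, 2.7, 15], "rotation": [0, 0, 0], "fingers": 0}, {"linear": [16, 2, 20], "rotation": [0, 0, 0], "fingers": 0}, {"linear": [0, 0, 0], "rotation": [0, 0, 0], "fingers": 0}, {"linear": [0, 0, 0], "rotation": [0, 0, 0], "fingers": 0}, {"linear": [0, 0, 0], "rotation": [0, 0, 0], "fingers": 0}, {"linear": [0, 0, 0], "rotation": [0, 0, 0], "fingers": 0}]}}

```text
time: 25.37
position: [0.4766, 0.27, 0.1603]
ee_rot: [179.9, 0.0, 112.4]
ft_force: [0.1, -0.4, 0.0]
opening: 0.502
```

```bash
python3 go.py .4744 .2718 .06 112.5;python3 fitc.py orange .018 .641 -.117 55 o5
python3 - <<'E'
from h import *
im=eyes.get_image('scene')[110:270,140:400]; cv2.imwrite('pics/s6.png',cv2.resize(im,None,fx=3,fy=3))
im=eyes.get_image('top')[130:260,160:420]; cv2.imwrite('pics/t6.png',cv2.resize(im,None,fx=3,fy=3))
E
```

```text
t 25.37 pos [0.4766 0.27   0.1603] rot [1.7987e+02 2.0000e-02 1.1240e+02] F [ 0.1 -0.4  0. ] open 0.502
rotvec total [ 0.0023  0.0004 -0.0017]
lin in target frame mm [  2.5  -1.4 100.3]  lin in current frame [  2.6  -1.6 100.3]
('top', 'scene') [ 0.6416 -0.1179] 54.4 283.1 [np.float64(313.0), np.float64(139.0)]
('top',) [ 0.6419 -0.1182] 54.2 41.2 [np.float64(313.0)]
('scene',) [ 0.6391 -0.119 ] 53.8 237.6 [np.float64(139.0)]
```

View pics/s6.png

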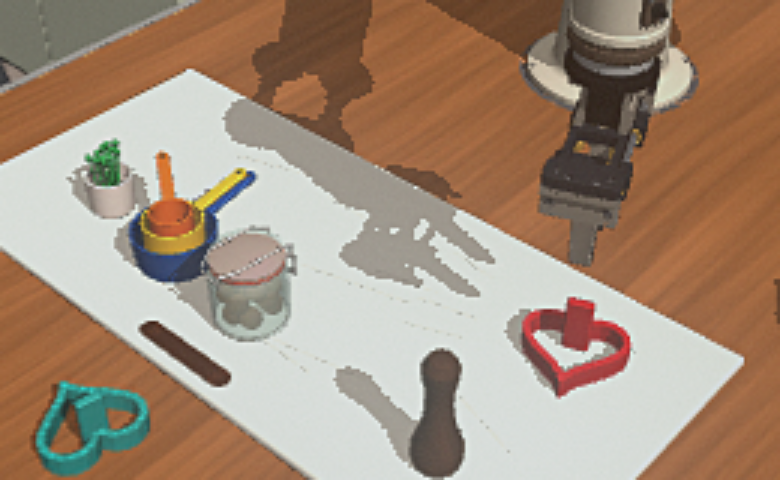

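View pics/t6.png

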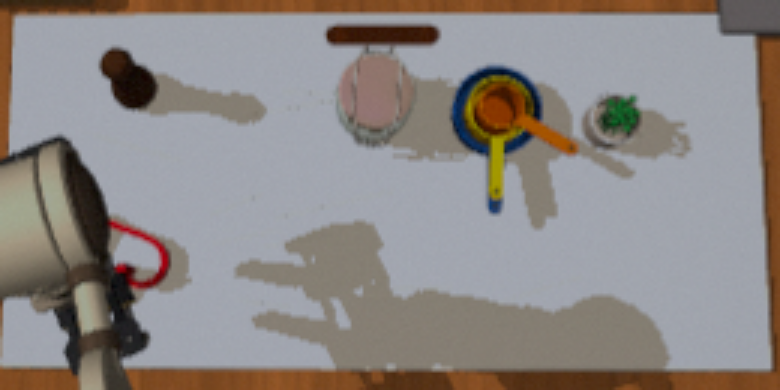

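All three cups are nested, with the orange handle turned to the side. The ring is still in place at (574,345) in the scene crop. I'll grasp its tab.

Emit:
{"name": "apply_moves", "arguments": {"moves": [{"linear": [2.5, -1.4, 20], "rotation": [0, 0, 0], "fingers": 0}, {"linear": [0, 0, 25], "rotation": [0, 0, 0], "fingers": 0}, {"linear": [0, 0, 25], "rotation": [0, 0, 0], "fingers": 0}, {"linear": [0, 0, 20], "rotation": [0, 0, 0], "fingers": 0}, {"linear": [0, 0, 11], "rotation": [0, 0, 0], "fingers": 0}, {"linear": [0, 0, 0], "rotation": [0, 0, 0], "fingers": 0}, {"linear": [0, 0, 0], "rotation": [0, 0, 0], "fingers": 0}, {"linear": [0, 0, 0], "rotation": [0, 0, 0], "fingers": 0}]}}

```text
time: 26.23
position: [0.4747, 0.2726, 0.0594]
ee_rot: [179.8, 0.0, 112.5]
ft_force: [-0.5, -0.2, -1.4]
opening: 0.504
```

```bash
python3 go.py .4744 .2718 .057 112.5
python3 - <<'E'
from h import *
im=eyes.get_image('scene')[180:260,290:390]; cv2.imwrite('pics/s7.png',cv2.resize(im,None,fx=6,fy=6))
E
```

```text
t 26.23 pos [0.4747 0.2726 0.0594] rot [1.7984e+02 1.0000e-02 1.1250e+02] F [-0.5 -0.2 -1.4] open 0.504
rotvec total [0.0027 0.0002 0.    ]
lin in target frame mm [-0.6 -0.5  2.4]  lin in current frame [-0.6 -0.6  2.4]
```

View pics/s7.png

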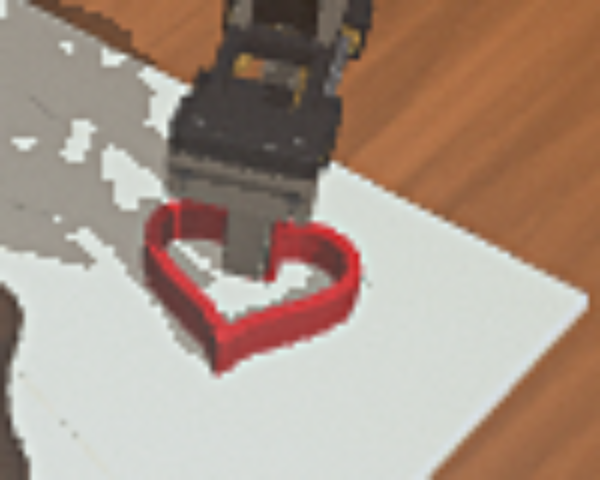

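The tab is between the jaws. I close.

Emit:
{"name": "apply_moves", "arguments": {"moves": [{"linear": [0, 0, 1.5], "rotation": [0, 0, 0], "fingers": -1}, {"linear": [0, 0, 0], "rotation": [0, 0, 0], "fingers": -1}, {"linear": [0, 0, 0], "rotation": [0, 0, 0], "fingers": -1}, {"linear": [0, 0, 0], "rotation": [0, 0, 0], "fingers": -1}, {"linear": [0, 0, 0], "rotation": [0, 0, 0], "fingers": -1}, {"linear": [0, 0, 0], "rotation": [0, 0, 0], "fingers": -1}, {"linear": [0, 0, 0], "rotation": [0, 0, 0], "fingers": -1}, {"linear": [0, 0, 0], "rotation": [0, 0, 0], "fingers": -1}]}}

```text
time: 26.95
position: [0.4734, 0.2723, 0.0564]
ee_rot: [180.0, -0.0, 112.5]
ft_force: [0.0, 0.4, 1.0]
opening: 0.105
```

```bash
python3 go.py .4744 .2718 .057 112.5
python3 - <<'E'
from h import *
im=eyes.get_image('scene')[180:260,290:390]; cv2.imwrite('pics/s8.png',cv2.resize(im,None,fx=6,fy=6))
E
```

```text
t 26.95 pos [0.4734 0.2723 0.0564] rot [179.99  -0.   112.52] F [0.  0.4 1. ] open 0.105
rotvec total [ 0.0001 -0.      0.0003]
lin in target frame mm [-0.8  0.7 -0.6]  lin in current frame [-0.8  0.7 -0.6]
```

View pics/s8.png

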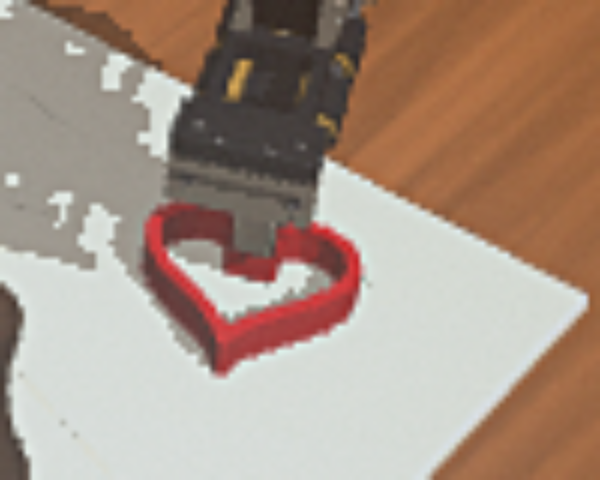

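Emit:
{"name": "apply_moves", "arguments": {"moves": [{"linear": [0, 0, 0], "rotation": [0, 0, 0], "fingers": -1}, {"linear": [0, 0, -6], "rotation": [0, 0, 0], "fingers": -1}, {"linear": [0, 0, -15], "rotation": [0, 0, 0], "fingers": -1}, {"linear": [0, 0, -20], "rotation": [0, 0, 0], "fingers": -1}, {"linear": [0, 0, -20], "rotation": [0, 0, 0], "fingers": -1}, {"linear": [0, 0, -9], "rotation": [0, 0, 0], "fingers": -1}, {"linear": [0, 0, 0], "rotation": [0, 0, 0], "fingers": -1}, {"linear": [0, 0, 0], "rotation": [0, 0, 0], "fingers": -1}]}}

```text
time: 27.67
position: [0.4734, 0.2723, 0.1263]
ee_rot: [180.0, 0.0, 112.5]
ft_force: [-0.7, 0.6, -1.7]
opening: 0.104
```

```bash
python3 go.py .6379 .1263 .126 112.5
python3 - <<'E'
from h import *
im=eyes.get_image('scene')[160:260,280:400]; cv2.imwrite('pics/s9.png',cv2.resize(im,None,fx=5,fy=5))
E
```

```text
t 27.67 pos [0.4734 0.2723 0.1263] rot [179.97   0.   112.52] F [-0.7  0.6 -1.7] open 0.104
rotvec total [0.0005 0.0001 0.0003]
lin in target frame mm [-197.8   96.1    0.3]  lin in current frame [-197.8   96.     0.3]
```

View pics/s9.png

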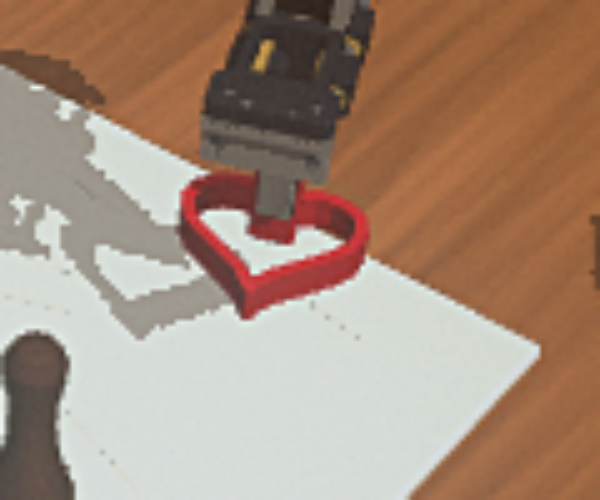

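The ring hangs level in the grip. I carry it.

Emit:
{"name": "apply_moves", "arguments": {"moves": [{"linear": [-10, 5, 0], "rotation": [0, 0, 0], "fingers": -1}, {"linear": [-21, 10, 0], "rotation": [0, 0, 0], "fingers": -1}, {"linear": [-21, 10, 0], "rotation": [0, 0, 0], "fingers": -1}, {"linear": [-21, 10, 0], "rotation": [0, 0, 0], "fingers": -1}, {"linear": [-21, 10, 0], "rotation": [0, 0, 0], "fingers": -1}, {"linear": [-21, 10, 0], "rotation": [0, 0, 0], "fingers": -1}, {"linear": [-21, 10, 0], "rotation": [0, 0, 0], "fingers": -1}, {"linear": [-21, 10, 0], "rotation": [0, 0, 0], "fingers": -1}, {"linear": [-21, 10, 0], "rotation": [0, 0, 0], "fingers": -1}, {"linear": [-15, 8, 0], "rotation": [0, 0, 0], "fingers": -1}]}}

```text
time: 28.55
position: [0.634, 0.1271, 0.1245]
ee_rot: [-179.9, -0.0, 112.4]
ft_force: [-1.2, -0.3, -0.6]
opening: 0.105
```

Emit:
{"name": "apply_moves", "arguments": {"moves": [{"linear": [-5, 3, 0], "rotation": [0, 0, 0], "fingers": -1}, {"linear": [0, 0, 0], "rotation": [0, 0, 0], "fingers": -1}, {"linear": [0, 0, 0], "rotation": [0, 0, 0], "fingers": -1}, {"linear": [0, 0, 0], "rotation": [0, 0, 0], "fingers": -1}, {"linear": [0, 0, 0], "rotation": [0, 0, 0], "fingers": -1}]}}

```text
time: 28.97
position: [0.637, 0.127, 0.126]
ee_rot: [-180.0, -0.0, 112.6]
ft_force: [-0.1, 0.7, -0.5]
opening: 0.105
```

```bash
python3 go.py .6379 .1263 .057 112.5
python3 - <<'E'
from h import *
im=eyes.get_image('scene')[130:270,200:360]; cv2.imwrite('pics/s10.png',cv2.resize(im,None,fx=4,fy=4))
E
```

```text
t 28.97 pos [0.637 0.127 0.126] rot [-1.7996e+02 -3.0000e-02  1.1258e+02] F [-0.1  0.7 -0.5] open 0.105
rotvec total [-0.0007 -0.0005  0.0014]
lin in target frame mm [-1.   0.5 69. ]  lin in current frame [-1.   0.6 69. ]
```

View pics/s10.png

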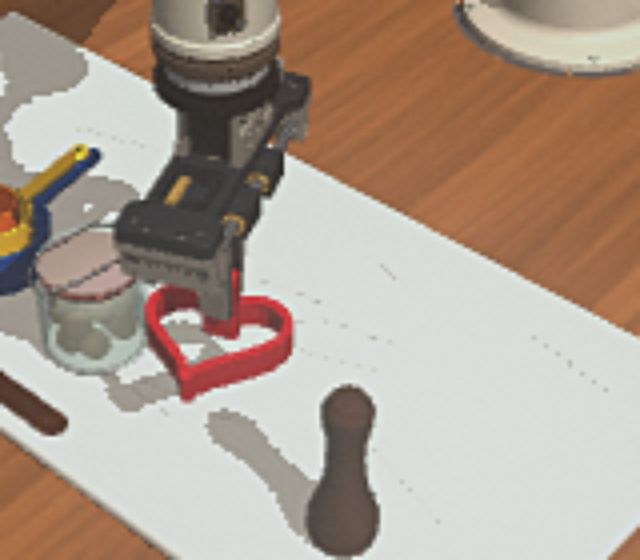

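Emit:
{"name": "apply_moves", "arguments": {"moves": [{"linear": [0, 0, 10], "rotation": [0, 0, 0], "fingers": -1}, {"linear": [0, 0, 18], "rotation": [0, 0, 0], "fingers": -1}, {"linear": [0, 0, 18], "rotation": [0, 0, 0], "fingers": -1}, {"linear": [0, 0, 12], "rotation": [0, 0, 0], "fingers": -1}, {"linear": [0, 0, 6], "rotation": [0, 0, 0], "fingers": -1}, {"linear": [0, 0, 2], "rotation": [0, 0, 0], "fingers": -1}, {"linear": [0, 0, 0], "rotation": [0, 0, 0], "fingers": -1}, {"linear": [0, 0, 0], "rotation": [0, 0, 0], "fingers": -1}, {"linear": [0, 0, 0], "rotation": [0, 0, 0], "fingers": -1}, {"linear": [0, 0, 0], "rotation": [0, 0, 0], "fingers": -1}]}}

```text
time: 29.85
position: [0.6387, 0.1262, 0.0614]
ee_rot: [179.9, 0.0, 112.5]
ft_force: [0.7, 0.3, -1.3]
opening: 0.106
```

```bash
python3 go.py .6379 .1263 .0565 112.5
```

```text
t 29.85 pos [0.6387 0.1262 0.0614] rot [1.7990e+02 4.0000e-02 1.1252e+02] F [ 0.7  0.3 -1.3] open 0.106
rotvec total [0.0018 0.0007 0.0004]
lin in target frame mm [ 0.4 -0.7  4.9]  lin in current frame [ 0.4 -0.7  4.9]
```

Emit:
{"name": "apply_moves", "arguments": {"moves": [{"linear": [0, 0, 2], "rotation": [0, 0, 0], "fingers": -1}, {"linear": [0, 0, 1.8], "rotation": [0, 0, 0], "fingers": -1}, {"linear": [0, 0, 0], "rotation": [0, 0, 0], "fingers": -1}, {"linear": [0, 0, 0], "rotation": [0, 0, 0], "fingers": -1}, {"linear": [0, 0, 0], "rotation": [0, 0, 0], "fingers": -1}, {"linear": [0, 0, 0], "rotation": [0, 0, 0], "fingers": -1}]}}

```text
time: 30.35
position: [0.6378, 0.1261, 0.0564]
ee_rot: [-180.0, -0.0, 112.5]
ft_force: [-0.0, 0.0, -0.6]
opening: 0.105
```

The ring is at placing height. I release and retreat upwards, then back towards the base.

Emit:
{"name": "apply_moves", "arguments": {"moves": [{"linear": [0, 0, 0], "rotation": [0, 0, 0], "fingers": -0.5}, {"linear": [0, 0, 0], "rotation": [0, 0, 0], "fingers": -0.5}, {"linear": [0, 0, 0], "rotation": [0, 0, 0], "fingers": -0.5}, {"linear": [0, 0, 0], "rotation": [0, 0, 0], "fingers": -0.5}, {"linear": [0, 0, -10], "rotation": [0, 0, 0], "fingers": -0.5}, {"linear": [0, 0, -35], "rotation": [0, 0, 0], "fingers": -0.5}, {"linear": [0, 0, -35], "rotation": [0, 0, 0], "fingers": -0.5}, {"linear": [0, 0, -35], "rotation": [0, 0, 0], "fingers": -0.5}, {"linear": [0, 0, -35], "rotation": [0, 0, 0], "fingers": -0.5}]}}

```text
time: 31.1
position: [0.6377, 0.1262, 0.209]
ee_rot: [180.0, 0.0, 112.5]
ft_force: [0.2, -0.0, 0.4]
opening: 0.25
```

Emit:
{"name": "apply_moves", "arguments": {"moves": [{"linear": [8, -28, 0], "rotation": [0, 0, 0], "fingers": -0.5}, {"linear": [8, -28, 0], "rotation": [0, 0, 0], "fingers": -0.5}, {"linear": [8, -28, 0], "rotation": [0, 0, 0], "fingers": -0.5}, {"linear": [8, -28, 0], "rotation": [0, 0, 0], "fingers": -0.5}, {"linear": [8, -28, 0], "rotation": [0, 0, 0], "fingers": -0.5}, {"linear": [8, -28, 0], "rotation": [0, 0, 0], "fingers": -0.5}, {"linear": [8, -28, 0], "rotation": [0, 0, 0], "fingers": -0.5}, {"linear": [8, -28, 0], "rotation": [0, 0, 0], "fingers": -0.5}, {"linear": [0, 0, 0], "rotation": [0, 0, 0], "fingers": -0.5}, {"linear": [0, 0, 0], "rotation": [0, 0, 0], "fingers": -0.5}]}}

```text
time: 31.93
position: [0.406, 0.0995, 0.2073]
ee_rot: [179.9, 0.0, 112.5]
ft_force: [0.2, 0.4, -0.5]
opening: 0.251
```

Run:
```python
from h import *
s=eyes.get_image('scene');t=eyes.get_image('top');cv2.imwrite('pics/sf.png',s);cv2.imwrite('pics/tf.png',t)
src=open('cups.py').read().split('# heart')[1].split('ms=dict')[0]
exec(src)
P=[.6595,.1345,.39]
ms={}
for n,im in dict(top=t,scene=s).items():
    r=render(n,parts,P);yy,xx=np.where(r>0);ms[n]=mask(im,'red',(xx.min()-10,yy.min()-10,xx.max()+10,yy.max()+10),n=='scene')
for sel in(('top','scene'),('top',),('scene',)):
    x,f,n=fit(parts,{q:ms[q] for q in sel},P);print(sel,x.round(4),f.round(1),n)
cv2.imwrite('pics/s11.png',cv2.resize(s[110:270,140:400],None,fx=3,fy=3))
cv2.imwrite('pics/t11.png',cv2.resize(t[130:260,160:420],None,fx=3,fy=3))
```

```text
('top', 'scene') [0.6602 0.134  0.3953] 318.9 [np.float64(280.0), np.float64(453.0)]
('top',) [0.6615 0.1332 0.3816] 100.6 [np.float64(280.0)]
('scene',) [0.6592 0.1352 0.3949] 201.7 [np.float64(453.0)]
```

View pics/s11.png

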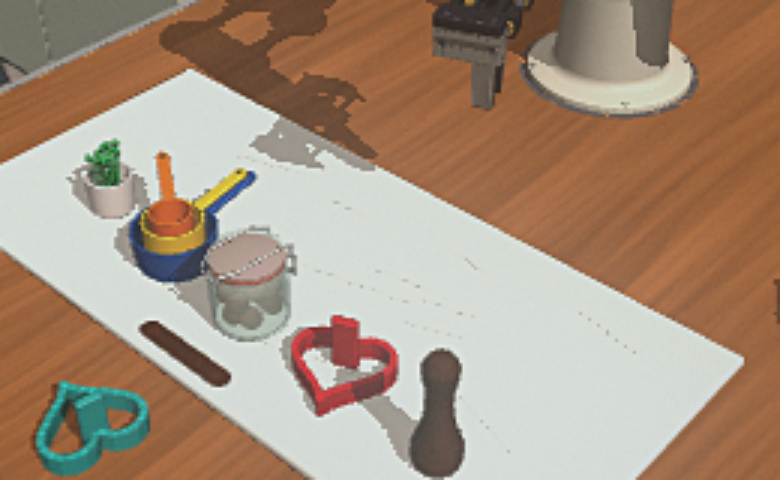

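View pics/t11.png

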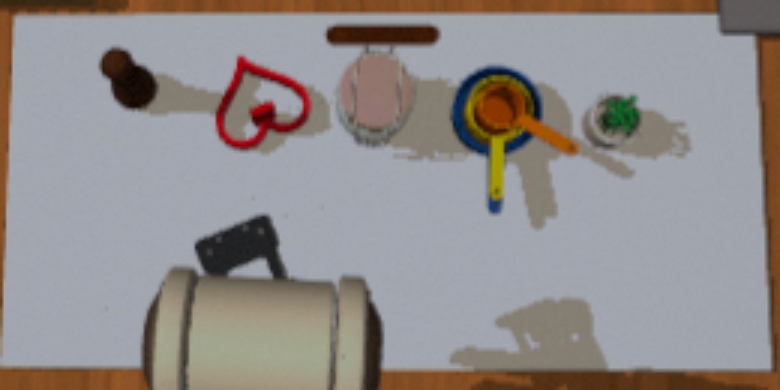

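The ring lies flat at (.660,.134). The jar, pestle and picks have not visibly moved, and the cups are nested. I'm handing in.

```bash
python3 -c "
from bench import robot,sense
s=sense();print(s['time'],s['qd'],s['ft_force']);print(robot.sign_off())"
```

```text
32.0333 [ 0.06044575  1.47132725 -0.9973115  -0.02770596 -0.00884294 -0.07647247] [-0.28692489 -0.11382438  0.11250646]
the job is handed in; nothing more can be done
None
```

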